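# Refit the filter and the vent cover of a plate warmer

## Robot

A 6-joint arm with a two-finger parallel gripper is mounted at the origin on the work surface. World frame = base frame: x ahead of the robot, y to its left, z up, the work surface at z = 0. Lengths are in m, angles in rad, forces in N, time in s.
With the tool pointing down it reaches from about 0.35 to 0.975 m from the base axis. Payload 4.9 kg.
Tool frame: the origin (TCP) lies midway between the tips of the shut fingers; the grasp point (between the pads) lies manip.grip_depth behind it (manip.grip_depth is the distance from the TCP to the grasp point, in m); z points along the fingers, x is the direction in which the jaws open and shut, and the axes are right-handed (so a half turn about z gives the same grasp; the last joint's range is limited). The gripper opens to 85 mm and grips with 20 to 120 N. Pads are 22 mm wide; open, the fingers measure 114 mm over their backs; the gripper's body (76 mm by 85 mm) begins 54 mm behind the grasp point. The pads swing forward as they close: fully open they stand 13 mm farther back than shut.
Start: joints at [-1.372, 0.053, 1.613, -0, 1.476, -0.119], TCP at [0.195, -0.594, 0.231] pointing down, gripper open.
Joint ranges: [-3.01, 3.01], [-1.01, 2.22], [0.06, 2.58], [-1.02, 4.17], [0.09, 2.62], [-3.14, 3.14]. Speed limits (rad/s): [2.57, 2.57, 3.14, 3.14, 3.14, 3.14].

## Interface

Orientations are given as a unit quaternion [w, x, y, z].
In Python, from plant import state, grab_frame, ticket, manip gives the robot as it stands.
- The arm moves only by the tool carry_out, never from a script. Its argument "moves" is a list that holds one entry, the list of rows, each a list of 7 numbers: the turn, a rotation vector about the tool's x, y, z each as a share of 5 degrees, from -1 to 1, then the shift along the tool's x, y, z each as a share of 0.04 m, from -1 to 1, then the gripper command: -1 is shut, 1 is fully open, values between are in proportion. A call has 1 to 8 rows; each row shifts and turns the commanded pose from where the row before left it, along the tool's axes as they then stand; what a row does not reach is not made up. A row lasts 1/12 s, in which the tool goes at most 41.7 mm and 7.16 degrees, less where a joint would pass 70% of its speed; a pose out of reach is approached as far as the arm can. A call with a number of a shift or a turn outside -1 to 1 is refused whole. A call with a gripper value outside its range is refused whole. The fingers move at their own pace and stop on an object; the grip force is fixed at half the most. Time passes only in rows, so rows that do not move let the fingers close. It gives the time, the measured TCP pose, the force and the opening at its end, in the units of the state.
- state(): the state, without advancing time (a new reading comes with each control period).
- grab_frame(name): name is "scene" or "side" or "wrist"; returns a dict with "frame" (384x512x3 uint8, red, green, blue), "z_map" (384x512 float32, m along the optical axis (not along the pixel's ray), 0 where there is no reading), "K" (3x3 intrinsics, pixels), "k1" (the pictures are not rectified: a ray, as slopes to the right and down, at radius r is drawn at 1 + k1 r^2 times it, then the intrinsics apply), "world_from_camera" (4x4, takes a point from camera to world coordinates); the wrist camera has in their place "hand_eye" (4x4, takes a point from camera to tool coordinates, whose origin is the TCP and whose axes are the tool frame's). Camera axes: x right, y down, z forward; pixel columns grow to the right and rows downward; lengths in m; the calibration is good to about 2 mm. A picture is of the moment at which its call begins: read the wrist's pose just before it.
- ticket.job_done(): hands the job in, once; it reports no verdict.
The state is a dict: "time": time; "joint_pos": joint angles; "joint_vel": joint speeds; "joint_efforts": joint torques, N m; "tool_pos": TCP position; "tool_rot": TCP orientation; "contact_force": force on the tool from outside, world axes, zero at the start; "ft_torque": the same for the moment, N m; "gripper_width": opening from 0.0 (shut) to 1.0 (fully open).
Only numpy, scipy, OpenCV 4.12 (cv2) and the standard library are available. Lean on these libraries where they do the work, as an engineer would, in place of code of your own. Each camera call takes 0.05 s, during which the arm holds its last target.

## Task

Put the washed filter cassette back into the well of the plate warmer, lying flat on the bottom with its grip upward, then refit the vent cover over it: hook the cover's front lip into the slot under the near edge of the opening, and pivot the rear down until the catch snaps over it and the cover lies flush. Leave the bottle, tin, trays and bowl where they stand, and let go of everything at the end.

Things in the scene. Friction and masses are not known exactly. Their poses are not given: they have to be found in the camera images.
- seat (a point): Fixed plate warmer: metal housing 415 x 230 x 80 mm high, round dark hot plate on its far half. Point: centre of the rectangular opening in its near half, level with the housing's top (z 80 mm). Axes: x to the warmer's rear (hot plate, catch), y across, z up. Opening x -77..77, y -53.5..53.5 mm. A ledge 6 mm down along the sides (|y| over 44) and rear (x over 67) carries the cover.
- slot (a point): Slot for the cover's lip: middle of the opening's front edge (nearest the robot), at seat (-77, 0, -6) mm, on the underside of the 6 mm top sheet, same axes. Under that sheet is a hollow reaching 25 mm forward (to seat x -102), y -44..44, from 6 to 26 mm below the top, open to the well. The lip goes in only with the cover's rear raised.
- well (a point): Centre of the filter well's floor, at seat (0, 0, -50) mm, same axes as seat. Inside the ledge the well spans x -68..67 and y -44..44 mm; its front wall is 24 mm high.
- catch (a joint): Sprung catch behind the opening, 36 mm wide: 0 = forward (rest, latched), up to 0.010 m pushed back. At rest its nose reaches forward to seat x 70 mm, 1.5 mm above the housing's top; its front slopes up and back to 15 mm above the top. A rear edge pressed down pushes it back (about 5 N there, 10 N at the cover's grip), then it springs over the edge.
- cover_mid (a point): Loose metal vent cover, about 0.3 kg, lying right way up. Point: centre of its plate, 150 (x) x 100 (y) x 6 mm thick, 10 mm above the cover's lowest face. Axes: x to its rear, y across, z up. A 7 mm deep rib is under the rear (x 50..62, |y| under 35). Fitted, this point is at seat (0, 0, -3) mm, axes parallel to the seat's, with play of 2 mm in x and 3.5 mm in y.
- cover_grip (a point): Centre of the cover's upright grip bar, 14 (x) x 60 (y) x 24 mm high, standing on the plate; at (5, 0, 15) mm from cover_mid, 12 mm above the plate's top. Same axes as cover_mid.
- cover_lip (a point): Point in the cover's front lip, at (-85, 0, -8) mm from cover_mid, half-way through its thickness. Lip 70 mm wide, 4 mm thick, its tip at x -91 (16 mm beyond the plate's front edge), its root at x -72; its top is 3 mm lower than the plate's underside. Same axes as cover_mid.
- cover_rear (a point): Middle of the upper rear edge of the cover's plate, at (75, 0, 3) mm from cover_mid. Same axes.
- cover: The same cover; origin under its middle at its lowest face, 10 mm below cover_mid.
- filter_mid (a point): Loose filter cassette, about 0.2 kg: grey plastic slab 122 (x) x 76 (y) x 20 mm with an upright grip bar 14 (x) x 44 (y) x 18 mm high on the middle of its top; lies grip up. Point: centre of the slab, 10 mm above its underside. Either end may go to the front. In the well it is at seat (0, 0, -40) mm, x along the seat's x, with about 6 mm of play all round.
- bottle: Bystander: white bottle standing on the table, diameter 62 mm, height 180 mm; origin at the centre of its foot.
- tin: Bystander: upright tin, diameter 72 mm, height 115 mm; origin at the centre of its foot.
- trays: Bystander: stack of metal meal trays 240 (x) x 180 (y) x 62 mm; origin at the centre of its underside.
- bowl: Bystander: white bowl, rim diameter 150 mm, height 65 mm; origin at the centre of its foot.
Things that resemble listed ones, but are neither listed nor needed, are in the scene too. Leave any pink or yellow look-alike of the part that bears filter_mid alone.

How it is judged:
By the outcome, as a careful person would: the job done as asked, in the order asked, and still so for the second after the job is handed in, with the robot touching nothing.
It also fails if it takes over 64 s, if anything falls off the work surface, if the arm or the gripper's body presses on something with over 40 N, if the wrist force passes 120 N, or if a joint passes its speed limit or range.

## Working session

There is one attempt and no reset: what is moved stays moved. The work goes in short steps, Python scripts to look and compute and a tool call to move; the robot and the scene stay as the last step left them, time stands still between calls to the robot, and variables do not carry over. Pictures are saved under pics/ and viewed, and the job is handed in when it is done.

Besides the shell and the picture viewer there is one more tool, called after "Request:" as a command line: name --argument value ..., lists and objects as JSON in quotes. carry_out: Moves the arm, as the interface text tells. Shift numbers are shares of 0.04 m and turn numbers shares of 5 degrees, none past 1 either way. Its arguments: {"type":"object","properties":{"moves":{"type":"array"}},"required":["moves"]}

```bash
ls; mkdir -p pics; python3 - <<'E'
from plant import state, grab_frame, ticket, manip
import cv2,numpy as np
print(state()); print(manip.grip_depth, [a for a in dir(manip) if a[0]!='_'])
for n in ['scene','side','wrist']:
    f=grab_frame(n); cv2.imwrite(f'pics/{n}0.png',f['frame'][:,:,::-1]); np.savez(f'{n}0.npz',**f)
    print(n,f['K'].tolist(),f['k1'],f.get('world_from_camera',f.get('hand_eye')).tolist())
E
```

```text
pics
{'time': 0.0, 'joint_pos': array([-1.37203280e+00,  5.33700866e-02,  1.61431743e+00, -2.55720883e-05,
        1.47600843e+00, -1.18983352e-01]), 'joint_vel': array([ 4.25357130e-04, -8.55099664e-04, -3.06090759e-04, -8.25233817e-04,
       -2.17428157e-05, -9.72018420e-04]), 'joint_efforts': array([-1.83135242e-03, -3.93679225e+01, -3.70180392e+01, -1.84492360e-04,
        7.08583262e-03,  6.77782950e-06]), 'tool_pos': array([ 0.1951438 , -0.59308412,  0.23004083]), 'tool_rot': array([-7.04027504e-04,  8.10070335e-01, -5.86331772e-01, -7.81323269e-04]), 'contact_force': array([ 0.77696102, -0.02487975,  0.04899441]), 'ft_torque': array([-0.01412961,  0.00098708, -0.02343348]), 'gripper_width': 0.9990563464092251}
0.0187 ['IKError', 'grip_depth']
scene [[365.0101847754499, 0.0, 252.7532595400401], [0.0, 365.0101847754499, 191.87850301619392], [0.0, 0.0, 1.0]] -0.051451366729858755 [[0.4028879363529535, 0.7633756954351366, -0.5049147040443365, 1.0131367413082406], [0.915094963505917, -0.32584605555181234, 0.23754064041218234, -0.33071727173114374], [0.01680828686579972, -0.5577471
[... 214 characters left out ...]
7663357500198509, -0.3472080952590651, 0.5405331227853525, -0.3552956746934632], [-0.6422868060481012, -0.4324588314832943, 0.6328088319932272, -1.007379075858774], [0.014041973438287378, -0.8321213238817257, -0.5544158415154484, 0.9037040569294611], [0.0, 0.0, 0.0, 1.0]]
wrist [[311.01577022778304, 0.0, 258.6725922300251], [0.0, 311.01577022778304, 189.22730352424873], [0.0, 0.0, 1.0]] -0.06194562127509349 [[0.9999997647519117, 0.00026664711111678413, 0.0006319774019763974, 0.0006873759250528577], [-0.0004346789965079814, 0.9590756605987036, 0.2831495864403267, -0.07141431324569959], [-0.000530613125045745, -0.2831497945372311, 0.9590755508838882, -0.1420509460811156], [0.0, 0.0, 0.0, 1.0]]
```

View pics/scene0.png

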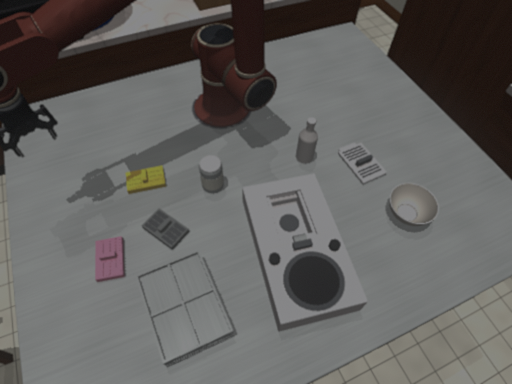

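View pics/side0.png

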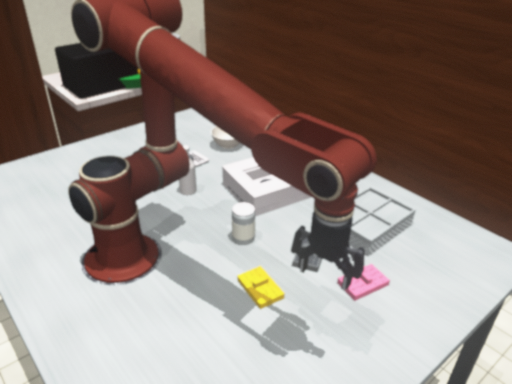

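View pics/wrist0.png

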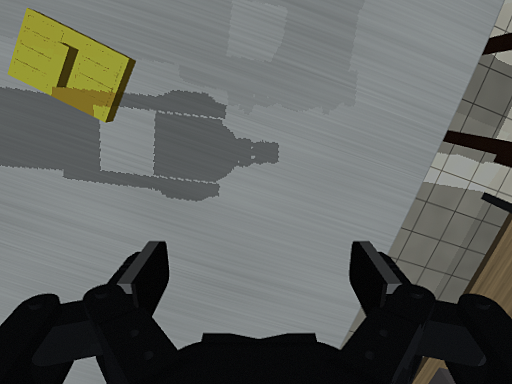

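The candidates for the cassette are yellow (146,179), pink (109,258) and grey (165,228). Grey fits "grey plastic slab", and yellow and pink are excluded by the task. The vent cover looks like the white plate at (362,162). I'll enlarge to confirm.

```bash
cat > h.py <<'E'
import numpy as np, cv2
from scipy.spatial.transform import Rotation as R
def rot(q): return R.from_quat([q[1],q[2],q[3],q[0]])
def wfc(f,tp=None,tq=None):
    if 'world_from_camera' in f: return np.array(f['world_from_camera'])
    T=np.eye(4);T[:3,:3]=rot(tq).as_matrix();T[:3,3]=tp
    return T@np.array(f['hand_eye'])
def cloud(f,T):
    h,w=f['z_map'].shape;u,v=np.meshgrid(np.arange(w),np.arange(h))
    D=np.array([float(f['k1']),0,0,0,0])
    # drawn = ray*(1+k1 r^2)
    p=cv2.undistortPoints(np.stack([u,v],-1).reshape(-1,1,2).astype(np.float64),np.array(f['K']),D).reshape(h,w,2)
    z=f['z_map'].astype(float)
    P=np.concatenate([p*z[...,None],z[...,None]],-1)@T[:3,:3].T+T[:3,3]
    P[z==0]=np.nan
    return P
def topdown(P,rgb,x0,x1,y0,y1,res=0.001):
    pass
def proj(f,T,X):
    X=np.atleast_2d(X);Ti=np.linalg.inv(T)
    c=X@Ti[:3,:3].T+Ti[:3,3]
    return cv2.projectPoints(c,np.zeros(3),np.zeros(3),np.array(f['K']),np.array([float(f['k1']),0,0,0,0]))[0].reshape(-1,2)
E
python3 - <<'E'
from h import *
f=dict(np.load('scene0.npz'));P=cloud(f,wfc(f))
im=f['frame'][:,:,::-1]
a=cv2.resize(im[120:340,90:200],None,fx=3.5,fy=3.5)[:, :400]
cv2.imwrite('pics/c1.png',cv2.resize(im[200:260,135:195],None,fx=8,fy=8,interpolation=2))
cv2.imwrite('pics/c2.png',cv2.resize(im[165:325,235:365],None,fx=3.7,fy=3.7,interpolation=2))
cv2.imwrite('pics/c3.png',cv2.resize(im[135:190,330:395],None,fx=8,fy=8,interpolation=2))
for u,v in [(165,228),(180,230),(155,225),(146,179),(109,258),(350,150),(372,175),(362,160),(300,230),(283,200),(289,223),(302,241),(315,280),(200,330),(100,340),(100,100)]:
    print(u,v,P[v,u].round(4))
E
```

```text
165 228 [ 0.4453 -0.3475  0.0273]
180 230 [ 0.4665 -0.3085  0.0226]
155 225 [ 0.4195 -0.3725  0.0202]
146 179 [ 0.2529 -0.3538  0.0341]
109 258 [ 0.477  -0.5205  0.0293]
350 150 [0.3904 0.3368 0.0097]
372 175 [0.5172 0.3418 0.0165]
362 160 [0.4603 0.3334 0.0351]
300 230 [0.6094 0.018  0.0274]
283 200 [0.5061 0.0108 0.0488]
289 223 [ 0.5768 -0.0025  0.0308]
302 241 [ 0.6704 -0.0178  0.0964]
315 280 [ 0.7776 -0.0345  0.0828]
200 330 [ 0.7687 -0.3489  0.0485]
100 340 [ 0.6799 -0.5957  0.0016]
100 100 [-0.2253 -0.4264 -0.002 ]
```

View pics/c1.png

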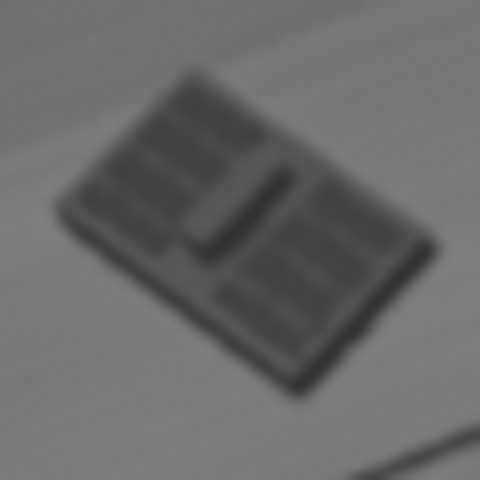

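View pics/c2.png

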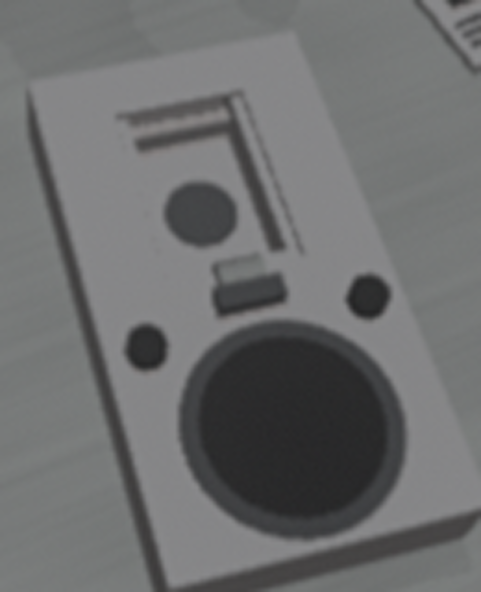

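View pics/c3.png

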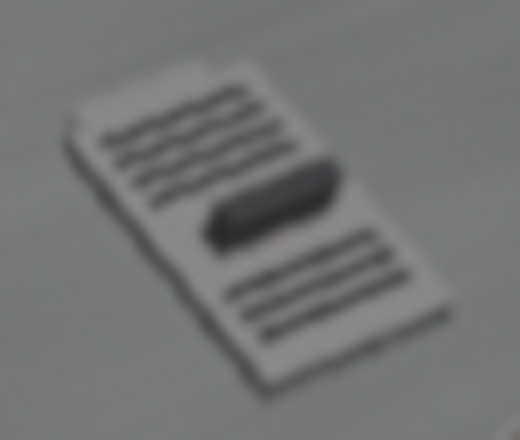

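The grey piece is the cassette. The cover's lip is at its upper-left end, so it faces the robot. Next, rough poses from the depth maps.

```bash
cat > m.py <<'E'
from h import *
def rect(P,x,y,z,show=True):
    m=(P[...,0]>x[0])&(P[...,0]<x[1])&(P[...,1]>y[0])&(P[...,1]<y[1])&(P[...,2]>z[0])&(P[...,2]<z[1])
    m=cv2.morphologyEx(m.astype(np.uint8),cv2.MORPH_OPEN,np.ones((2,2)))>0
    q=P[m]; r=cv2.minAreaRect((q[:,:2]*1000).astype(np.float32))
    print(len(q),'c',np.round(r[0],1),'size',np.round(r[1],1),'ang',round(r[2],2),'zmed',round(float(np.median(q[:,2])),4)); return q,r
E
python3 - <<'E'
from m import *
for n in ['scene','side']:
    f=dict(np.load(n+'0.npz'));P=cloud(f,wfc(f)); print(n)
    for name,a in dict(filt=((.35,.55),(-.45,-.25),(.012,.05)),filtgrip=((.35,.55),(-.45,-.25),(.0285,.05)),cover=((.33,.58),(.25,.45),(.007,.05)),covgrip=((.33,.58),(.25,.45),(.024,.05)),warm=((.35,1.0),(-.2,.2),(.072,.088)),bottle=((.2,.5),(.1,.25),(.03,.3)),tin=((.25,.45),(-.25,-.1),(.09,.2)),tincol=((.25,.45),(-.25,-.1),(.02,.2))).items():
        try: print(name,end=' ');rect(P,*a)
        except Exception as e: print(e)
E
```

```text
scene
filt 936 c [ 436.7 -347.3] size [119.9  74.6] ang 31.56 zmed nan
filtgrip 78 c [ 437.8 -343.9] size [10.7 47.6] ang 30.15 zmed 0.0357
cover 986 c [457.2 348.9] size [113.9 146.4] ang 93.33 zmed nan
covgrip 90 c [462.1 352.1] size [11.1 76.8] ang 3.03 zmed 0.0333
warm 9860 c [542.2 -41. ] size [393.9 582.2] ang 72.44 zmed nan
bottle 692 c [243.  234.3] size [115.  572.6] ang 72.89 zmed nan
tin 423 c [ 312.5 -133.4] size [ 60.2 134.5] ang 41.98 zmed nan
tincol 714 c [ 314.2 -133.9] size [ 46.9 138.8] ang 43.54 zmed nan
side
filt 250 c [ 316.6 -437.3] size [389.1  78. ] ang 36.02 zmed 0.0194
filtgrip 19 c [ 306.1 -444.1] size [328.4  11.3] ang 40.51 zmed 0.0393
cover 170 c [509.4 322.6] size [105.9  62.7] ang 45.74 zmed nan
covgrip 12 c [470.  325.1] size [43.5  7.9] ang 49.18 zmed 0.0282
warm 1098 c [ 401.4 -158.2] size [792.8 306.1] ang 67.88 zmed nan
bottle 390 c [422.1 278. ] size [359.9 186.6] ang 83.39 zmed 0.0624
tin 381 c [ 366.6 -132.2] size [165.2  44.6] ang 41.21 zmed nan
tincol 814 c [ 380.8 -152.9] size [164.2  49.4] ang 26.7 zmed nan
```

```bash
sed -i 's/np.ones((2,2)))>0/np.ones((3,3)))>0/' m.py; python3 - <<'E'
from m import *
for n in ['scene','side']:
    f=dict(np.load(n+'0.npz'));P=cloud(f,wfc(f)); print(n)
    for name,a in dict(filt=((.35,.55),(-.45,-.25),(.012,.05)),filtgrip=((.35,.55),(-.45,-.25),(.0285,.05)),cover=((.33,.58),(.25,.45),(.007,.05)),covgrip=((.33,.58),(.25,.45),(.024,.05)),warm=((.35,1.0),(-.2,.2),(.072,.088)),bottle=((.2,.5),(.1,.25),(.03,.3)),tin=((.25,.45),(-.25,-.1),(.09,.2)),tincol=((.25,.45),(-.25,-.1),(.02,.2))).items():
        try: print(name,end=' ');rect(P,*a)
        except Exception as e: print(e)
E
```

```text
scene
filt 928 c [ 436.1 -346.4] size [125.6  77.7] ang 30.29 zmed 0.0201
filtgrip 76 c [ 436.9 -347.2] size [15.2 42.8] ang 28.74 zmed 0.0374
cover 975 c [453.4 344.3] size [151.6 105.7] ang 3.09 zmed 0.0133
covgrip 88 c [459.8 344. ] size [16.3 60.8] ang 2.75 zmed 0.0356
warm 9783 c [618.3 -12.7] size [364.9 518. ] ang 88.5 zmed 0.0808
bottle 661 c [416.4 152.1] size [ 60.1 186.6] ang 72.43 zmed 0.1001
tin 423 c [ 335.4 -157.9] size [67.  70.3] ang 44.23 zmed 0.1142
tincol 710 c [ 337.6 -159.4] size [70.  69.4] ang 25.7 zmed 0.1033
side
filt 240 c [ 431.7 -354. ] size [116.5  75.8] ang 29.75 zmed 0.0195
filtgrip 9 c [ 425.3 -338.2] size [12.1  5.8] ang 45.5 zmed 0.0376
cover 168 c [490.9 343.3] size [105.2  76.7] ang 89.54 zmed 0.0119
covgrip 0 c [0. 0.] size [0. 0.] ang 0.0 zmed nan
warm 1080 c [463.   14.4] size [252.  241.1] ang 84.61 zmed 0.0788
bottle 368 c [405.5 142.3] size [ 45.  190.3] ang 74.02 zmed 0.0696
tin 379 c [ 331.6 -163.7] size [70.4 66.4] ang 6.86 zmed 0.1123
tincol 810 c [ 331.5 -165.5] size [70.4 70.1] ang 5.19 zmed 0.087
  return _methods._mean(a, axis=axis, dtype=dtype,
  ret = ret.dtype.type(ret / rcount)
```

```bash
python3 - <<'E'
from m import *
f=dict(np.load('scene0.npz'));P=cloud(f,wfc(f))
print('b',end='');q,_=rect(P,(.2,.5),(.08,.25),(.1,.3)); print(q.min(0),q.max(0))
q,r=rect(P,(.40,.95),(-.16,.13),(.074,.088))
print(cv2.boxPoints(r).round(1).tolist())
# top face, fit edges: use only pts, rotate by yaw
for lo,hi in ((.02,.05),(.024,.036)): 
    q,_=rect(P,(.42,.68),(-.08,.08),(lo,hi))
# catch
q,_=rect(P,(.6,.72),(-.08,.08),(.088,.12))
print('tray',end='');rect(P,(.5,.9),(-.56,-.2),(.05,.08));print('bowl',end='');rect(P,(.4,.8),(.35,.7),(.05,.08))
E
```

```text
b448 c [300.2 135.6] size [184.7  45.2] ang 32.13 zmed 0.1452
[0.21977392 0.0803421  0.10006913] [0.37766303 0.19928888 0.2920124 ]
9429 c [654.3 -15.9] size [232.2 417.9] ang 80.22 zmed 0.0809
[[428.70001220703125, -94.80000305175781], [840.5, -165.8000030517578], [880.0, 63.0], [468.1000061035156, 134.10000610351562]]
986 c [562.9   5.4] size [ 79.3 118.9] ang 80.44 zmed 0.0315
877 c [562.8   5.3] size [ 78.8 118.7] ang 80.57 zmed 0.0311
287 c [682.7  18. ] size [126.4  43.5] ang 66.9 zmed 0.0959
tray1384 c [ 686.7 -369.2] size [243.8 180.7] ang 1.63 zmed 0.0599
bowl335 c [670.8 405.2] size [148.5  76.6] ang 11.73 zmed 0.0603
```

```bash
cat > p.py <<'E'
from h import *
import sys
from plant import state, grab_frame, manip
# tool-down orientation with tool x at world yaw (deg), optional pitch about tool y
def down(yaw,pitch=0): return R.from_euler('z',yaw,degrees=True)*R.from_euler('x',180,degrees=True)*R.from_euler('y',pitch,degrees=True)
def need(pos,ori,s=None):
    s=s or state(); r=rot(s['tool_rot']); d=r.inv().apply(np.array(pos)-s['tool_pos'])/0.04
    t=(r.inv()*ori).as_rotvec(degrees=True)/5
    print('pos',s['tool_pos'].round(4),'t',round(s['time'],2)); print('turn total (x5deg)',t.round(2),'shift total first (x40mm)',d.round(2)); d2=ori.inv().apply(np.array(pos)-s['tool_pos'])/0.04; print('shift total after turn',d2.round(2))
def look(n,tag):
    s=state(); f=grab_frame(n); cv2.imwrite(f'pics/{tag}.png',f['frame'][:,:,::-1]); T=wfc(f,s['tool_pos'],s['tool_rot']); np.savez(tag+'.npz',T=T,**f); return f,T,cloud(f,T)
E
python3 - <<'E'
from p import *
need([.437,-.346,.17],down(30))
E
```

```text
pos [ 0.1952 -0.5932  0.2304] t 0.15
turn total (x5deg) [-2.000e-02  1.000e-02 -2.036e+01] shift total first (x40mm) [-3.98 -7.67  1.52]
shift total after turn [ 8.33 -2.33  1.51]
```

Request:
carry_out --moves '[[[0, 0, 0, -0.45, -0.87, 0.17, 1], [0, 0, 0, -0.45, -0.87, 0.17, 1], [0, 0, 0, -0.45, -0.87, 0.17, 1], [0, 0, 0, -0.45, -0.87, 0.17, 1], [0, 0, 0, -0.45, -0.87, 0.17, 1], [0, 0, 0, -0.45, -0.87, 0.17, 1], [0, 0, 0, -0.45, -0.87, 0.17, 1], [0, 0, 0, -0.45, -0.87, 0.17, 1]]]'

```text
time: 0.82
tool_pos: [0.4156, -0.3682, 0.1764]
tool_rot: [-0.0, 0.81, -0.586, -0.0]
contact_force: [0.7, -1.3, -0.8]
gripper_width: 0.997
```

Request:
carry_out --moves '[[[0, 0, -1, 0, 0, 0, 1], [0, 0, -1, 0, 0, 0, 1], [0, 0, -1, 0, 0, 0, 1], [0, 0, -1, 0, 0, 0, 1], [0, 0, -1, 0, 0, 0, 1], [0, 0, -1, 0, 0, 0, 1], [0, 0, -1, 0, 0, 0, 1], [0, 0, -1, 0, 0, 0, 1]]]'

```text
time: 1.48
tool_pos: [0.4146, -0.3696, 0.1765]
tool_rot: [-0.0, 0.962, -0.272, -0.0]
contact_force: [-0.3, 0.2, -0.0]
gripper_width: 1.0
```

Request:
carry_out --moves '[[[0, 0, -1, 0, 0, 0, 1], [0, 0, -1, 0, 0, 0, 1], [0, 0, -1, 0, 0, 0, 1], [0, 0, -1, 0, 0, 0, 1], [0, 0, -1, 0, 0, 0, 1], [0, 0, -1, 0, 0, 0, 1], [0, 0, -1, 0, 0, 0, 1], [0, 0, -1, 0, 0, 0, 1]]]'

```text
time: 2.15
tool_pos: [0.4146, -0.3697, 0.1765]
tool_rot: [-0.0, 0.997, 0.074, -0.0]
contact_force: [-0.4, -0.6, -0.4]
gripper_width: 1.001
```

Request:
carry_out --moves '[[[0, 0, -1, 0, 0, 0, 1], [0, 0, -1, 0, 0, 0, 1], [0, 0, -1, 0, 0, 0, 1], [0, 0, -1, 0, 0, 0, 1], [0, 0, -0.36, 0, 0, 0, 1], [0, 0, 0, 0, 0, 0, 1]]]'

```text
time: 2.65
tool_pos: [0.4146, -0.3697, 0.1766]
tool_rot: [-0.0, 0.966, 0.259, -0.0]
contact_force: [-0.8, 0.5, -0.5]
gripper_width: 1.001
```

```bash
python3 - <<'E'
from p import *
f,T,P=look('wrist','w1')
need([.437,-.346,.17],down(30))
from m import rect
rect(P,(.35,.55),(-.45,-.25),(.012,.05)); rect(P,(.35,.55),(-.45,-.25),(.0285,.05))
E
```

```text
pos [ 0.4146 -0.3697  0.1766] t 2.7
turn total (x5deg) [-0.01  0.   -0.01] shift total first (x40mm) [ 0.78 -0.23  0.16]
shift total after turn [ 0.78 -0.23  0.16]
9499 c [ 435.4 -350.4] size [123.1  76.8] ang 30.56 zmed 0.02
760 c [ 434.9 -350.4] size [14.2 44.1] ang 30.17 zmed 0.0375
```

View pics/w1.png

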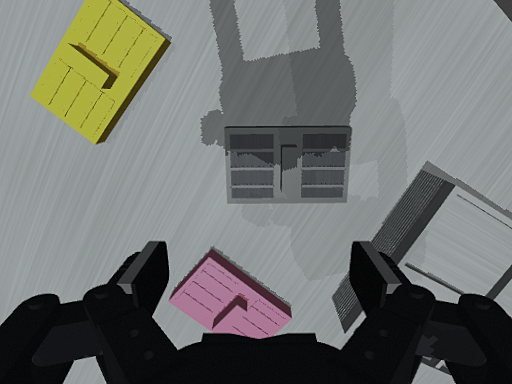

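The wrist view shows the grey cassette at about (288,165). Its size is 123×77 mm with a 14×44 mm grip, its top is at 20 mm and its grip top at 38 mm, all as described. Pink and yellow are clear of it. I'll move above it and look again.

```bash
python3 - <<'E'
from p import *
need([.4353,-.350,.10],down(30.3))
E
```

```text
pos [ 0.4146 -0.3697  0.1766] t 2.7
turn total (x5deg) [-0.01  0.   -0.07] shift total first (x40mm) [ 0.69 -0.17  1.91]
shift total after turn [ 0.7  -0.16  1.91]
```

Request:
carry_out --moves '[[[0, 0, -0.07, 0.23, -0.06, 0.64, 0.3], [0, 0, 0, 0.23, -0.05, 0.64, 0.3], [0, 0, 0, 0.23, -0.05, 0.63, 0.3], [0, 0, 0, 0, 0, 0, 0.3]]]'

```text
time: 3.03
tool_pos: [0.4331, -0.3466, 0.0944]
tool_rot: [-0.005, 0.965, 0.262, -0.002]
contact_force: [-2.5, 0.6, -2.3]
gripper_width: 0.65
```

```bash
python3 - <<'E'
from p import *
f,T,P=look('wrist','w2')
from m import rect
rect(P,(.35,.55),(-.45,-.25),(.012,.05)); rect(P,(.35,.55),(-.45,-.25),(.0285,.05))
need([.435,-.350,.0245],down(30.3)); print(state()['gripper_width'])
E
```

```text
15440 c [ 435.1 -350.1] size [122.3  76.3] ang 30.44 zmed 0.0199
1295 c [ 434.9 -350.5] size [13.7 44.9] ang 30.68 zmed 0.0375
pos [ 0.4338 -0.3482  0.0972] t 3.08
turn total (x5deg) [-0.08  0.02  0.02] shift total first (x40mm) [0.01 0.07 1.82]
shift total after turn [0.   0.05 1.82]
0.6517953814314429
```

View pics/w2.png

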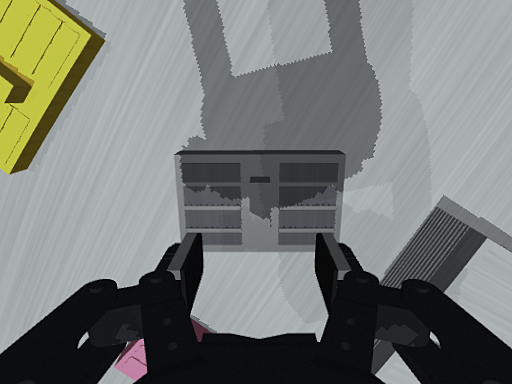

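Both wrist views agree on (0.435,-0.350) at 30.4°. The grip bar, at about (260,180), lies between the jaws. Now I'll descend and shut.

Request:
carry_out --moves '[[[0, 0, 0, 0, 0, 0.7, 0.3], [0, 0, 0, 0, 0, 0.7, 0.3], [0, 0, 0, 0, 0, 0.47, 0.3], [0, 0, 0, 0, 0, 0, 0.3], [0, 0, 0, 0, 0, 0, 0.3]]]'

```text
time: 3.5
tool_pos: [0.4353, -0.351, 0.0265]
tool_rot: [0.0, 0.965, 0.262, -0.0]
contact_force: [0.1, -0.4, -0.3]
gripper_width: 0.652
```

```bash
python3 - <<'E'
from p import *
need([.435,-.350,.0245],down(30.3)); print(state()['contact_force'])
E
```

```text
pos [ 0.4353 -0.351   0.0265] t 3.5
turn total (x5deg) [0. 0. 0.] shift total first (x40mm) [ 0.01 -0.03  0.05]
shift total after turn [ 0.01 -0.03  0.05]
[ 0.06354651 -0.35878896 -0.31172808]
```

Request:
carry_out --moves '[[[0, 0, 0, 0, -0.02, 0.05, 0.3], [0, 0, 0, 0, 0, 0, -1], [0, 0, 0, 0, 0, 0, -1], [0, 0, 0, 0, 0, 0, -1], [0, 0, 0, 0, 0, 0, -1], [0, 0, 0, 0, 0, 0, -1], [0, 0, 0, 0, 0, 0, -1]]]'

```text
time: 4.08
tool_pos: [0.4357, -0.3506, 0.0252]
tool_rot: [0.001, 0.965, 0.262, 0.0]
contact_force: [-0.7, 0.8, 6.1]
gripper_width: 0.143
```

```bash
python3 - <<'E'
from p import *
need([.44,-.3,.17],down(-9.7)); print(state()['contact_force'],state()['gripper_width'])
E
```

```text
pos [ 0.4357 -0.3506  0.0252] t 4.08
turn total (x5deg) [ 0.02 -0.01  8.01] shift total first (x40mm) [ 0.73 -1.03 -3.62]
shift total after turn [-0.11 -1.26 -3.62]
[-0.71739065  0.78197067  6.10603411] 0.14335564978193696
```

Request:
carry_out --moves '[[[0, 0, 0, 0, 0, -0.2, -1], [0, 0, 0, 0, 0, -0.6, -1], [0, 0, 0, 0, 0, -1, -1], [0, 0, 0, 0, 0, -1, -1], [0, 0, 0, 0, 0, -1, -1], [0, 0, 0, 0, 0, -1, -1], [0, 0, 0, 0, 0, -0.6, -1], [0, 0, 0, 0, 0, 0, -1]]]'

```text
time: 4.75
tool_pos: [0.4371, -0.352, 0.248]
tool_rot: [0.006, 0.965, 0.262, 0.003]
contact_force: [0.4, -0.6, 0.3]
gripper_width: 0.141
```

Request:
carry_out --moves '[[[0, 0, 1, 0, 0, 0, -1], [0, 0, 1, 0, 0, 0, -1], [0, 0, 1, 0, 0, 0, -1], [0, 0, 1, 0, 0, 0, -1], [0, 0, 1, 0, 0, 0, -1], [0, 0, 1, 0, 0, 0, -1], [0, 0, 1, 0, 0, 0, -1], [0, 0, 1, 0, 0, 0, -1]]]'

```text
time: 5.42
tool_pos: [0.4343, -0.349, 0.2378]
tool_rot: [-0.001, 0.996, -0.086, -0.001]
contact_force: [0.3, -0.0, -1.6]
gripper_width: 0.141
```

```bash
python3 - <<'E'
from p import *
need([.565,-.12,.235],down(-9.7)); print(state()['contact_force'],state()['gripper_width'])
E
```

```text
pos [ 0.4343 -0.349   0.2378] t 5.42
turn total (x5deg) [-0.02  0.03 -0.04] shift total first (x40mm) [ 2.24 -6.2   0.08]
shift total after turn [ 2.26 -6.19  0.07]
[ 0.31537719 -0.03036596 -1.62780793] 0.14145163743407213
```

Request:
carry_out --moves '[[[0, 0, 0, 0.32, -0.88, 0, -1], [0, 0, 0, 0.32, -0.88, 0, -1], [0, 0, 0, 0.32, -0.88, 0, -1], [0, 0, 0, 0.32, -0.88, 0, -1], [0, 0, 0, 0.32, -0.89, 0, -1], [0, 0, 0, 0.32, -0.89, 0, -1], [0, 0, 0, 0.32, -0.89, 0, -1], [0, 0, 0, 0, 0, 0, -1]]]'

```text
time: 6.08
tool_pos: [0.566, -0.1149, 0.2379]
tool_rot: [-0.002, 0.997, -0.081, -0.001]
contact_force: [-0.6, -0.9, -1.8]
gripper_width: 0.144
```

Request:
carry_out --moves '[[[0, 0, 0, 0, 0, 0, -1], [0, 0, 0, 0, 0, 0, -1]]]'

```text
time: 6.25
tool_pos: [0.564, -0.1206, 0.2383]
tool_rot: [-0.0, 0.996, -0.084, -0.001]
contact_force: [-0.8, -0.3, -2.4]
gripper_width: 0.144
```

```bash
python3 - <<'E'
from p import *
f,T,P=look('wrist','w3'); s=state(); print(s['tool_pos'],s['tool_rot'])
f,T,P=look('side','s3'); f,T,P=look('scene','c3b')
E
```

```text
[ 0.56397236 -0.12121556  0.23863158] [-5.95804283e-06  9.96434599e-01 -8.43632897e-02 -9.61957755e-04]
```

View pics/w3.png

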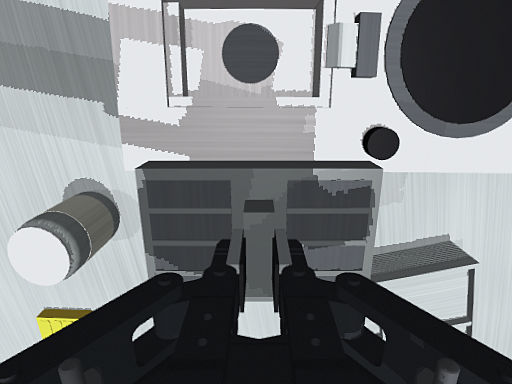

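View pics/c3b.png

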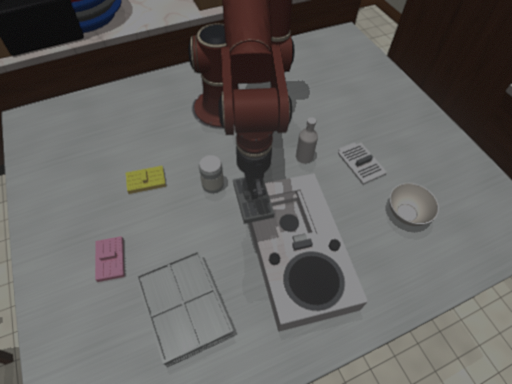

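The cassette hangs level and square in the jaws. The opening is at (170–320, 0–105), cut off at the top. I'll back off about 6 cm and raise so the whole opening is in view.

Request:
carry_out --moves '[[[0, 0, 0, 0, 0.7, -0.5, -1], [0, 0, 0, 0, 0.8, -0.5, -1], [0, 0, 0, 0, 0, 0, -1], [0, 0, 0, 0, 0, 0, -1], [0, 0, 0, 0, 0, 0, -1]]]'

```text
time: 6.82
tool_pos: [0.5542, -0.1805, 0.2794]
tool_rot: [-0.0, 0.996, -0.085, -0.0]
contact_force: [-0.5, -0.3, -2.3]
gripper_width: 0.142
```

```bash
python3 - <<'E'
from p import *
f,T,P=look('wrist','w4'); s=state(); print(s['tool_pos'],s['tool_rot'])
# rectified top view colored by height in approx seat frame
yaw=np.deg2rad(-9.75); ex=np.array([np.cos(yaw),np.sin(yaw)]);ey=np.array([-ex[1],ex[0]])
c=np.array([.562,.0])
for tag in ['w3','w4']:
    d=np.load(tag+'.npz'); P=cloud(d,d['T'])
    q=P.reshape(-1,3);rgb=d['frame'].reshape(-1,3);ok=np.isfinite(q[:,2])&(q[:,2]<.12);q=q[ok];rgb=rgb[ok]
    a=(q[:,:2]-c)@ex*1000;b=(q[:,:2]-c)@ey*1000
    H=np.zeros((300,320),np.uint8)
    i=(150-b).round().astype(int);j=(a+160).round().astype(int);m=(i>=0)&(i<300)&(j>=0)&(j<320)
    H[i[m],j[m]]=np.clip(q[m,2]*1000*2,1,255)
    cv2.imwrite(f'pics/h_{tag}.png',cv2.resize(cv2.applyColorMap(H,cv2.COLORMAP_JET),None,fx=2,fy=2,interpolation=0))
    t=(abs(q[:,2]-.0805)<.003); print(tag,'top z',np.median(q[t&(a>-120)&(a<-85)&(abs(b)<60),2]))
    fl=(q[:,2]>.024)&(q[:,2]<.037)&(abs(a)<90)&(abs(b)<70)
    print('floor',np.median(q[fl,2]),a[fl].min(),a[fl].max(),b[fl].min(),b[fl].max(), fl.sum())
E
```

```text
[ 0.55408831 -0.17987263  0.27871749] [-4.39631372e-04  9.96424461e-01 -8.44844467e-02 -6.91184715e-04]
w3 top z 0.07942534678886581
floor 0.029821975088113684 -56.44284919179659 79.92337447721852 -45.609853961927016 42.64807036259869 11704
w4 top z 0.07942866424919937
floor 0.029851224967192225 -56.52778518158356 79.45337614993747 -39.612965750024195 1.3770744936533592 4392
```

View pics/w4.png

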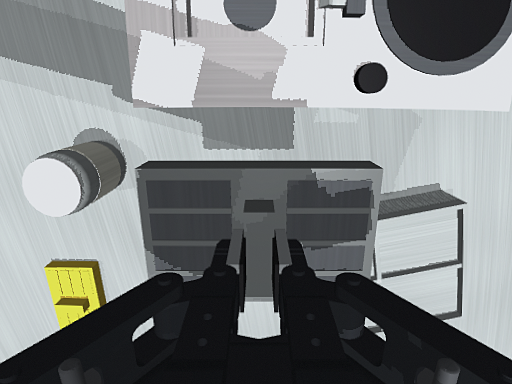

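View pics/h_w4.png

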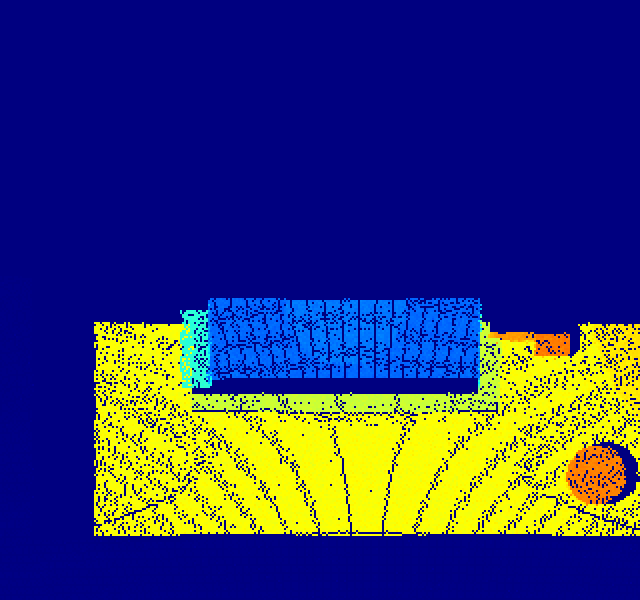

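```bash
cat > fitseat.py <<'E'
from h import *
from scipy.optimize import least_squares
def seatfit(tag,c=(.5735,-.004),yaw0=-9.75,zt=.0797):
    d=np.load(tag+'.npz'); P=cloud(d,d['T']).copy(); q=P[np.isfinite(P[...,2])]
    q=q[(q[:,2]<.084)&(q[:,2]>.02)]
    yaw=np.deg2rad(yaw0)
    for it in range(2):
        ex=np.array([np.cos(yaw),np.sin(yaw)]);ey=np.array([-ex[1],ex[0]])
        a=(q[:,:2]-c)@ex*1000;b=(q[:,:2]-c)@ey*1000;z=q[:,2]*1000
        top=z>zt*1000-3
        def edge(sel,t,u,sign,lo,hi,mid):
            # along t bins, boundary in u between top and non-top
            pts=[]
            for k in np.arange(lo,hi,4):
                m=sel&(t>=k)&(t<k+4)&(abs(u-mid)<12)
                A=u[m&top];B=u[m&~top]
                if len(A)<4 or len(B)<4: continue
                e=(A.max()+B.min())/2 if sign<0 else (A.min()+B.max())/2
                if abs((A.max()-B.min()) if sign<0 else (A.min()-B.max()))<4: pts.append((k+2,e))
            pts=np.array(pts)
            if len(pts)<3: return None
            p=np.polyfit(pts[:,0],pts[:,1],1); r=pts[:,1]-np.polyval(p,pts[:,0]); g=abs(r)<1.5
            p=np.polyfit(pts[g,0],pts[g,1],1); return len(pts),np.rad2deg(p[0]).round(2),np.polyval(p,0).round(2),np.median(pts[:,1]).round(2)
        al=np.ones(len(q),bool)
        print(tag,'front(-77)',edge(al,b,a,-1,-46,46,-77)); print(' rear(77)',edge(al&(abs(b)>22),b,a,1,-50,50,77)); print(' near(-53.5)',edge(al,a,b,-1,-60,70,-53.5)); print(' far(53.5)',edge(al,a,b,1,-60,70,53.5))
        fl=(z>24)&(z<37)&(abs(a)<90)&(abs(b)<70); print(' floor',a[fl].min(),a[fl].max(),b[fl].min(),b[fl].max(),'topz',np.median(z[top]),'floorz',np.median(z[fl]))
        break
E
python3 -c "
from fitseat import *
for t in ['w3','w4','c3b']: seatfit(t)
import shutil
d=dict(np.load('scene0.npz'));np.savez('sc0.npz',T=d['world_from_camera'],**d);seatfit('sc0')
"
```

```text
w3 front(-77) None
 rear(77) (12, np.float64(0.06), np.float64(77.18), np.float64(77.11))
 near(-53.5) (33, np.float64(0.08), np.float64(-53.41), np.float64(-53.44))
 far(53.5) None
 floor -68.45414188636053 67.91208178265457 -43.61514901995848 44.64277530456723 topz 79.88248592827159 floorz 29.821975088113682
w4 front(-77) None
 rear(77) (7, np.float64(1.17), np.float64(77.99), np.float64(77.15))
 near(-53.5) (33, np.float64(-0.01), np.float64(-53.51), np.float64(-53.55))
 far(53.5) None
 floor -68.5390778761475 67.44208345537353 -37.618260808055666 3.371779435621897 topz 79.67735685160466 floorz 29.851224967192223
c3b front(-77) None
 rear(77) None
 near(-53.5) (5, np.float64(1.9), np.float64(-53.79), np.float64(-52.5))
 far(53.5) (20, np.float64(-0.25), np.float64(55.04), np.float64(54.98))
 floor -70.67710305405107 46.7125180408892 -32.43489906532672 46.84836211824921 topz 80.60533830054462 floorz 31.113690991265486
sc0 front(-77) None
 rear(77) None
 near(-53.5) (12, np.float64(0.22), np.float64(-51.25), np.float64(-51.23))
 far(53.5) (22, np.float64(0.02), np.float64(55.3), np.float64(55.15))
 floor -71.57660569523335 47.38963264055675 -32.18530398599717 46.776994825604724 topz 80.5838550223995 floorz 31.159567840116864
```

View pics/h_w3.png

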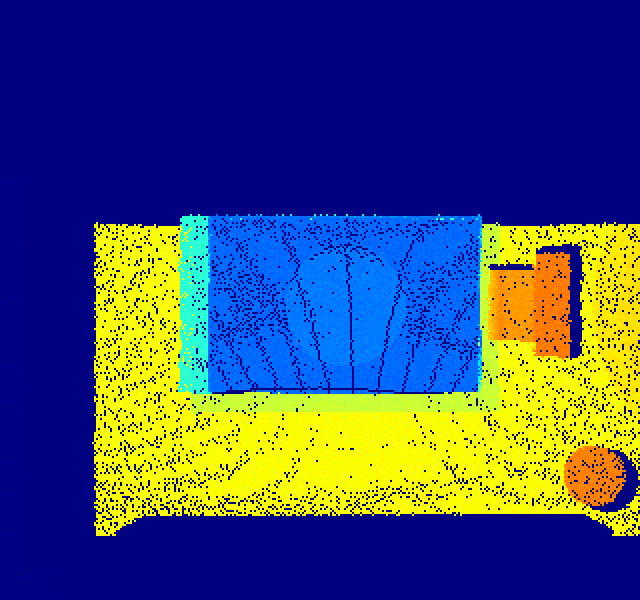

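```bash
python3 - <<'E'
from p import *
for t in ['w3','w4']:
    d=np.load(t+'.npz'); T=np.array(d['hand_eye']); P=cloud(d,T).reshape(-1,3); P=P[np.isfinite(P[:,2])]
    m=(abs(P[:,0])<.09)&(P[:,2]>0)&(P[:,2]<.012)&(P[:,1]<.03)&(P[:,1]>-.06)
    q=P[m]; print(t,q.min(0).round(4),q.max(0).round(4), 'slab top tool z',np.median(q[:,2]).round(4))
    A=np.c_[q[:,:2],np.ones(len(q))]; c,*_=np.linalg.lstsq(A,q[:,2],rcond=None); print('tilt deg',np.rad2deg(c[:2]).round(2))
    e=q[q[:,1]<q[:,1].min()+.004]; 
    r=cv2.minAreaRect((q[:,:2]*1000).astype(np.float32)); print(r)
yaw=-9.7
ex=np.array([np.cos(np.deg2rad(yaw)),np.sin(np.deg2rad(yaw)),0]);ey=np.array([-ex[1],ex[0],0])
S=np.array([.5735,-.004,.0797]); np.savez('seat.npz',S=S,yaw=yaw)
print(S-50e-3*np.array([0,0,1]))
need(S+[0,0,.08],down(yaw))
E
```

```text
w3 [-0.0618 -0.0386  0.0001] [0.0613 0.0251 0.012 ] slab top tool z 0.0054
tilt deg [ 0.01 -0.77]
((-0.24259567260742188, -6.782072067260742), (63.50511169433594, 122.96630859375), 89.87169647216797)
w4 [-0.0618 -0.0386  0.    ] [0.0614 0.0254 0.0119] slab top tool z 0.0054
tilt deg [ 0.04 -0.74]
((-0.18955230712890625, -6.621082305908203), (63.782142639160156, 123.10289764404297), 89.87938690185547)
[ 0.5735 -0.004   0.0297]
pos [ 0.5541 -0.1799  0.2787] t 6.87
turn total (x5deg) [-0.01  0.02  0.  ] shift total first (x40mm) [-0.26 -4.41  2.98]
shift total after turn [-0.26 -4.42  2.98]
```

Request:
carry_out --moves '[[[0, 0, 0, -0.05, -0.88, 0.3, -1], [0, 0, 0, -0.05, -0.88, 0.3, -1], [0, 0, 0, -0.05, -0.88, 0.3, -1], [0, 0, 0, -0.05, -0.88, 0.3, -1], [0, 0, 0, -0.06, -0.89, 0.3, -1], [0, 0, 0, 0, 0, 0.8, -1], [0, 0, 0, 0, 0, 0.6, -1], [0, 0, 0, 0, 0, 0, -1]]]'

```text
time: 7.53
tool_pos: [0.5692, -0.0019, 0.156]
tool_rot: [-0.0, 0.997, -0.083, -0.007]
contact_force: [-1.0, 0.7, -2.6]
gripper_width: 0.144
```

Request:
carry_out --moves '[[[0, 0, 0, 0, 0, 0, -1], [0, 0, 0, 0, 0, 0, -1]]]'

```text
time: 7.7
tool_pos: [0.5744, -0.0042, 0.1647]
tool_rot: [-0.0, 0.996, -0.084, 0.001]
contact_force: [0.5, 0.6, 0.3]
gripper_width: 0.145
```

```bash
python3 - <<'E'
from p import *
S=np.load('seat.npz')['S']
f,T,P=look('wrist','w5')
need([S[0],S[1],.057],down(-9.7))
E
```

```text
pos [ 0.5751 -0.0044  0.1657] t 7.75
turn total (x5deg) [-0.   -0.03  0.01] shift total first (x40mm) [-0.05 -0.    2.72]
shift total after turn [-0.04 -0.    2.72]
```

View pics/w5.png

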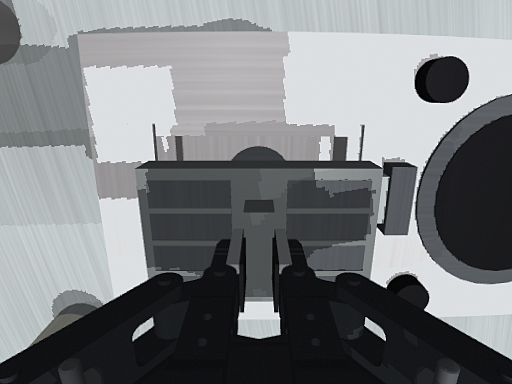

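```bash
python3 -c "
from fitseat import *
seatfit('w5')"
```

```text
w5 front(-77) None
 rear(77) (6, np.float64(0.25), np.float64(76.92), np.float64(77.08))
 near(-53.5) None
 far(53.5) (33, np.float64(0.16), np.float64(53.04), np.float64(53.02))
 floor -67.77957859728582 67.84588316981367 16.3432723627995 39.131466560697795 topz 79.64361493351932 floorz 29.705716850020934
```

Request:
carry_out --moves '[[[0, 0, 0, -0.04, 0, 0.6, -1], [0, 0, 0, 0, 0, 0.6, -1], [0, 0, 0, 0, 0, 0.2, -1], [0, 0, 0, 0, 0, 0, -1], [0, 0, 0, 0, 0, 0, -1]]]'

```text
time: 8.17
tool_pos: [0.5731, -0.0043, 0.109]
tool_rot: [0.0, 0.996, -0.084, 0.001]
contact_force: [-0.6, -0.2, -1.3]
gripper_width: 0.14
```

```bash
python3 - <<'E'
from p import *
S=np.load('seat.npz')['S']
f,T,P=look('wrist','w6')
need([S[0],S[1],.057],down(-9.7)); print(state()['contact_force'])
E
```

```text
pos [ 0.5738 -0.0043  0.1098] t 8.22
turn total (x5deg) [-0.   -0.03  0.01] shift total first (x40mm) [-0.01 -0.01  1.32]
shift total after turn [-0.01 -0.01  1.32]
[ 0.34110563  0.00225429 -0.6806574 ]
```

View pics/w6.png

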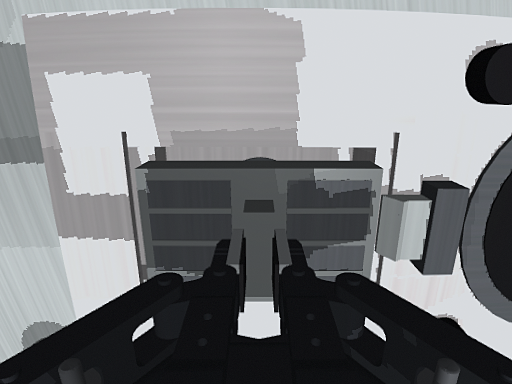

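Seat confirmed: the far edge also fits within 0.5 mm. The cassette is centred over the opening, so I'll lower it.

Request:
carry_out --moves '[[[0, 0, 0, 0, 0, 0.4, -1], [0, 0, 0, 0, 0, 0.4, -1], [0, 0, 0, 0, 0, 0.3, -1], [0, 0, 0, 0, 0, 0.15, -1], [0, 0, 0, 0, 0, 0.05, -1], [0, 0, 0, 0, 0, 0, -1], [0, 0, 0, 0, 0, 0, -1]]]'

```text
time: 8.8
tool_pos: [0.5732, -0.004, 0.0567]
tool_rot: [0.0, 0.996, -0.084, 0.001]
contact_force: [0.2, 0.0, -1.6]
gripper_width: 0.147
```

```bash
python3 - <<'E'
from p import *
S=np.load('seat.npz')['S']
need([S[0],S[1],.055],down(-9.7)); print(state()['contact_force'])
E
```

```text
pos [ 0.5732 -0.004   0.0567] t 8.8
turn total (x5deg) [-0.   -0.02  0.01] shift total first (x40mm) [ 0.01 -0.    0.04]
shift total after turn [ 0.01 -0.    0.04]
[ 0.22080623  0.0353886  -1.56705954]
```

Request:
carry_out --moves '[[[0, 0, 0, 0, 0, 0.03, -1], [0, 0, 0, 0, 0, 0, -1], [0, 0, 0, 0, 0, 0, -0.4], [0, 0, 0, 0, 0, 0, -0.2], [0, 0, 0, 0, 0, 0, -0.2], [0, 0, 0, 0, 0, 0, -0.2]]]'

```text
time: 9.3
tool_pos: [0.5727, -0.0039, 0.0549]
tool_rot: [-0.0, 0.996, -0.084, 0.0]
contact_force: [-1.3, 0.8, 0.5]
gripper_width: 0.397
```

Request:
carry_out --moves '[[[0, 0, 0, 0, 0, -0.3, -0.2], [0, 0, 0, 0, 0, -0.7, -0.2], [0, 0, 0, 0, 0, -1, -0.2], [0, 0, 0, 0, 0, -1, -0.2], [0, 0, 0, 0, 0, -1, 0.3], [0, 0, 0, 0, 0, -0.5, 0.3], [0, 0, 0, 0, 0, 0, 0.3], [0, 0, 0, 0, 0, 0, 0.3]]]'

```text
time: 9.97
tool_pos: [0.5735, -0.004, 0.2376]
tool_rot: [0.0, 0.996, -0.084, 0.002]
contact_force: [0.1, 0.6, 0.1]
gripper_width: 0.652
```

```bash
python3 - <<'E'
from p import *
f,T,P=look('wrist','w7'); s=state()
yaw=np.deg2rad(-9.7);S=np.load('seat.npz')['S'];ex=np.array([np.cos(yaw),np.sin(yaw)]);ey=np.array([-ex[1],ex[0]])
q=P[np.isfinite(P[...,2])];a=(q[:,:2]-S[:2])@ex*1e3;b=(q[:,:2]-S[:2])@ey*1e3
m=(abs(a)<80)&(abs(b)<60)&(abs(q[:,2]-.05)<.004);print('slab top',np.median(q[m,2]),cv2.minAreaRect(np.c_[a,b][m].astype(np.float32)))
A=np.c_[a[m],b[m],np.ones(m.sum())]; print(np.linalg.lstsq(A,q[m,2]*1e3,rcond=None)[0])
m=(abs(a)<40)&(abs(b)<40)&(abs(q[:,2]-.068)<.004);print('grip top',np.median(q[m,2]),cv2.minAreaRect(np.c_[a,b][m].astype(np.float32)))
need([.45,.345,.2],down(3))
E
python3 -c "
from fitseat import *
seatfit('w7')"
```

```text
slab top 0.04995189543602954 ((-6.145103454589844, -1.7564926147460938), (87.00129699707031, 147.62188720703125), 89.79298400878906)
[-1.00108624e-02 -7.58557203e-04  5.00679165e+01]
grip top 0.06756156414140724 ((-0.574213981628418, -0.22063636779785156), (44.328704833984375, 13.310056686401367), 89.72017669677734)
pos [ 0.5724 -0.0039  0.2351] t 10.02
turn total (x5deg) [ 0.   -0.01 -2.53] shift total first (x40mm) [-4.48 -8.09  0.87]
shift total after turn [-2.6  -8.87  0.88]
w7 front(-77) None
 rear(77) (14, np.float64(0.27), np.float64(77.48), np.float64(77.46))
 near(-53.5) (33, np.float64(-0.14), np.float64(-54.12), np.float64(-54.17))
 far(53.5) (33, np.float64(0.15), np.float64(52.9), np.float64(52.86))
 floor -68.4163177867714 67.67584821992519 -45.131701269222795 39.94603475785198 topz 79.71851094351312 floorz 30.408615834115583
```

View pics/w7.png

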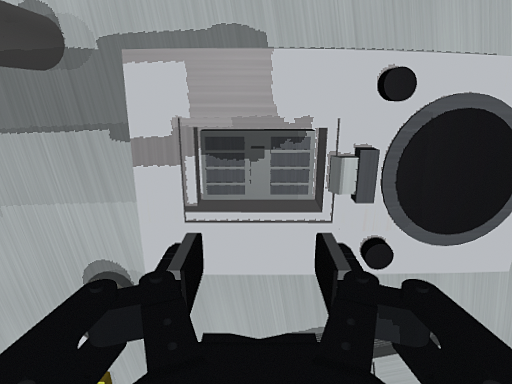

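The cassette lies flat: slab top 50 mm, grip top 67.6 mm, centred within 1 mm. Next is the cover.

Request:
carry_out --moves '[[[0, 0, 0, -0.48, -0.86, -0.1, 0.3], [0, 0, 0, -0.48, -0.87, -0.1, 0.3], [0, 0, 0, -0.48, -0.87, 0, 0.3], [0, 0, 0, -0.48, -0.87, 0, 0.3], [0, 0, 0, -0.48, -0.87, 0, 0.3], [0, 0, 0, -0.48, -0.87, 0, 0.3], [0, 0, 0, -0.48, -0.87, 0, 0.3], [0, 0, -0.85, -0.48, -0.87, 0.2, 0.3]]]'

```text
time: 10.68
tool_pos: [0.4662, 0.2974, 0.2337]
tool_rot: [0.0, 0.999, -0.046, -0.0]
contact_force: [1.2, 0.7, 1.1]
gripper_width: 0.656
```

Request:
carry_out --moves '[[[0, 0, -0.85, 0, -0.5, 0.3, 0.3], [0, 0, -0.85, 0, -0.5, 0.3, 0.3], [0, 0, 0, 0, 0, 0.3, 0.3], [0, 0, 0, 0, 0, 0, 0.3], [0, 0, 0, 0, 0, 0, 0.3], [0, 0, 0, 0, 0, 0, 0.3]]]'

```text
time: 11.18
tool_pos: [0.4699, 0.3347, 0.1981]
tool_rot: [0.0, 1.0, 0.026, -0.0]
contact_force: [0.2, -0.2, 0.3]
gripper_width: 0.651
```

```bash
python3 - <<'E'
from p import *
f,T,P=look('wrist','w8')
from m import rect
need([.459,.344,.1],down(3))
rect(P,(.33,.58),(.25,.45),(.0085,.05)); rect(P,(.33,.58),(.25,.45),(.024,.05)); rect(P,(.33,.58),(.25,.45),(.0025,.05))
E
```

```text
pos [0.4703 0.3349 0.1989] t 11.23
turn total (x5deg) [ 0. -0. -0.] shift total first (x40mm) [-0.27 -0.24  2.47]
shift total after turn [-0.27 -0.24  2.47]
12937 c [452.1 341.5] size [150.3 100.9] ang 2.93 zmed 0.0127
856 c [456.6 342.3] size [13.6 60.2] ang 2.96 zmed 0.0365
13569 c [444.3 341.1] size [165.9 100.9] ang 2.93 zmed 0.0126
```

View pics/w8.png

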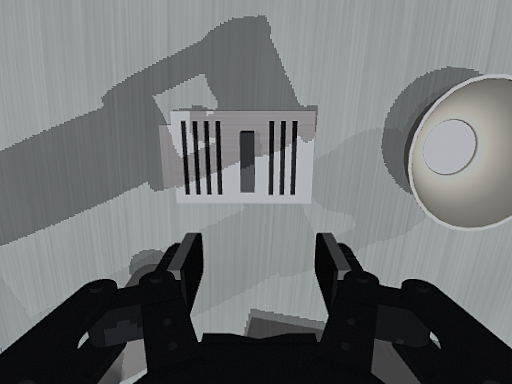

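The cover is confirmed at (240,155): plate 150×101 mm, top at 12.7 mm, grip at (0.457,0.342), 3° yaw. The lip points to image left, toward the robot. I'll approach it.

```bash
python3 - <<'E'
from p import *
need([.4567,.3421,.08],down(2.95))
E
```

```text
pos [0.4703 0.3349 0.1989] t 11.23
turn total (x5deg) [ 0.   -0.    0.01] shift total first (x40mm) [-0.33 -0.2   2.97]
shift total after turn [-0.33 -0.2   2.97]
```

Request:
carry_out --moves '[[[0, 0, 0, -0.1, -0.06, 0.9, 0.2], [0, 0, 0, -0.1, -0.06, 0.9, 0.2], [0, 0, 0, -0.1, -0.06, 0.8, 0.2], [0, 0, 0, -0.03, -0.02, 0.37, 0.2], [0, 0, 0, 0, 0, 0, 0.2], [0, 0, 0, 0, 0, 0, 0.2], [0, 0, 0, 0, 0, 0, 0.2]]]'

```text
time: 11.82
tool_pos: [0.458, 0.3434, 0.0822]
tool_rot: [-0.001, 1.0, 0.027, 0.002]
contact_force: [0.3, 0.1, 0.1]
gripper_width: 0.6
```

```bash
python3 - <<'E'
from p import *
from m import rect
f,T,P=look('wrist','w9')
rect(P,(.33,.58),(.25,.45),(.0085,.05)); rect(P,(.33,.58),(.25,.45),(.024,.05)); 
need([.4567,.3421,.0175],down(2.95))
E
```

```text
25407 c [451.9 342.3] size [151.4 100.5] ang 2.95 zmed 0.0127
1973 c [456.9 342.4] size [14.  60.3] ang 3.05 zmed 0.0365
pos [0.4583 0.3436 0.0826] t 11.87
turn total (x5deg) [-0.02 -0.05  0.02] shift total first (x40mm) [-0.05  0.04  1.63]
shift total after turn [-0.04  0.04  1.63]
```

View pics/w9.png

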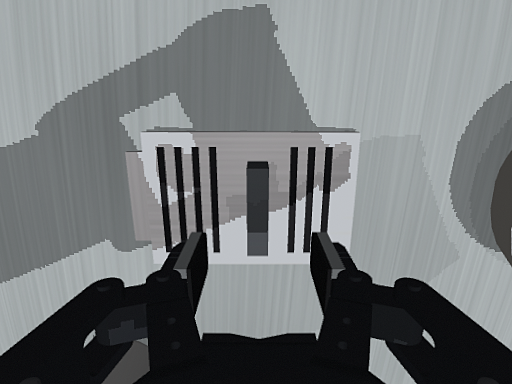

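Request:
carry_out --moves '[[[0, 0, 0, -0.03, 0.03, 0.6, 0.2], [0, 0, 0, 0, 0, 0.5, 0.2], [0, 0, 0, 0, 0, 0.35, 0.2], [0, 0, 0, 0, 0, 0.1, 0.2], [0, 0, 0, 0, 0, 0, 0.2], [0, 0, 0, 0, 0, 0, 0.2]]]'

```text
time: 12.37
tool_pos: [0.4564, 0.3424, 0.0195]
tool_rot: [-0.001, 1.0, 0.027, 0.001]
contact_force: [1.0, -0.6, -0.2]
gripper_width: 0.6
```

```bash
python3 - <<'E'
from p import *
need([.4568,.3424,.0173],down(2.95)); print(state()['contact_force'])
E
```

```text
pos [0.4564 0.3424 0.0195] t 12.37
turn total (x5deg) [-0.01 -0.03  0.03] shift total first (x40mm) [0.01 0.   0.06]
shift total after turn [0.01 0.   0.06]
[ 1.04058333 -0.61585903 -0.22913596]
```

Request:
carry_out --moves '[[[0, 0, 0, 0.01, 0, 0.05, 0.2], [0, 0, 0, 0, 0, 0, -1], [0, 0, 0, 0, 0, 0, -1], [0, 0, 0, 0, 0, 0, -1], [0, 0, 0, 0, 0, 0, -1], [0, 0, 0, 0, 0, 0, -1], [0, 0, 0, 0, 0, 0, -1]]]'

```text
time: 12.95
tool_pos: [0.4562, 0.3422, 0.0167]
tool_rot: [-0.0, 1.0, 0.027, 0.001]
contact_force: [0.5, -0.6, 4.4]
gripper_width: 0.146
```

Request:
carry_out --moves '[[[0, 0, 0, 0, 0, -0.2, -1], [0, 0, 0, 0, 0, -0.6, -1], [0, 0, 0, 0, 0, -1, -1], [0, 0, 0, 0, 0, -1, -1], [0, 0, 0, 0, 0, -1, -1], [0, 0, 0, 0, 0, -1, -1], [0, 0, 0, 0, 0, -0.5, -1], [0, 0, 0, 0, 0, 0, -1]]]'

```text
time: 13.62
tool_pos: [0.4577, 0.3432, 0.2344]
tool_rot: [-0.002, 1.0, 0.027, 0.005]
contact_force: [1.3, 0.8, -1.5]
gripper_width: 0.148
```

```bash
python3 - <<'E'
from p import *
yaw=-9.7;y=np.deg2rad(yaw);S=np.array([.5735,-.004,.0797]);ex=np.array([np.cos(y),np.sin(y),0]);ey=np.array([-ex[1],ex[0],0])
need(S+ .02*ex+[0,0,.15],down(-9.7)); s=state();print(s['contact_force'],s['gripper_width'])
E
```

```text
pos [0.4577 0.3432 0.2344] t 13.62
turn total (x5deg) [-0.07 -0.1   2.56] shift total first (x40mm) [2.91 8.94 0.1 ]
shift total after turn [4.82 8.07 0.12]
[ 1.25002605  0.76580092 -1.52141841] 0.14754995007728886
```

Request:
carry_out --moves '[[[0, 0, 0.64, 0, 0, 0, -1], [0, 0, 0.64, 0, 0, 0, -1], [0, 0, 0.64, 0, 0, 0, -1], [0, 0, 0.62, 0, 0, 0, -1], [0, 0, 0, 0.3, 0.5, 0, -1], [0, 0, 0, 0.5, 0.82, 0, -1], [0, 0, 0, 0.5, 0.82, 0, -1], [0, 0, 0, 0.5, 0.82, 0, -1]]]'

```text
time: 14.28
tool_pos: [0.5052, 0.2115, 0.224]
tool_rot: [0.001, 0.997, -0.083, -0.003]
contact_force: [0.6, 1.1, -3.3]
gripper_width: 0.145
```

Request:
carry_out --moves '[[[0, 0, 0, 0.5, 0.82, 0, -1], [0, 0, 0, 0.5, 0.82, 0, -1], [0, 0, 0, 0.5, 0.82, 0, -1], [0, 0, 0, 0.5, 0.82, 0, -1], [0, 0, 0, 0.5, 0.82, 0, -1], [0, 0, 0, 0.5, 0.82, 0, -1], [0, 0, 0, 0, 0, 0, -1], [0, 0, 0, 0, 0, 0, -1]]]'

```text
time: 14.95
tool_pos: [0.591, -0.0026, 0.2241]
tool_rot: [-0.0, 0.996, -0.085, -0.003]
contact_force: [-0.6, 0.7, -3.9]
gripper_width: 0.15
```

Request:
carry_out --moves '[[[0, 0, 0, 0, 0, 0, -1], [0, 0, 0, 0, 0, 0, -1]]]'

```text
time: 15.12
tool_pos: [0.5911, 0.0001, 0.2258]
tool_rot: [-0.0, 0.997, -0.083, -0.002]
contact_force: [-0.2, 0.3, -2.5]
gripper_width: 0.15
```

```bash
python3 - <<'E'
from p import *
f,T,P=look('wrist','w10')
yaw=-9.7;y=np.deg2rad(yaw);S=np.array([.5735,-.004,.0797]);ex=np.array([np.cos(y),np.sin(y),0])
need(S+ .02*ex+[0,0,.15],down(-9.7))
P=cloud(f,np.array(f['hand_eye'])).reshape(-1,3);P=P[np.isfinite(P[:,2])]
m=(abs(P[:,0])<.11)&(P[:,2]>0.000)&(P[:,2]<.008)&(P[:,1]<.03)&(P[:,1]>-.08); q=P[m]
print(q.min(0),q.max(0),np.median(q[:,2])); A=np.c_[q[:,:2],np.ones(len(q))];c=np.linalg.lstsq(A,q[:,2],rcond=None)[0];print(np.rad2deg(c[:2]),c[2])
print(cv2.minAreaRect((q[:,:2]*1000).astype(np.float32)))
m=(abs(P[:,0])<.11)&(P[:,2]>0.008)&(P[:,2]<.022)&(P[:,1]<.03)&(P[:,1]>-.08)&(P[:,0]<-.05);print('lip',P[m].min(0),P[m].max(0))
E
```

```text
pos [5.914e-01 3.000e-04 2.264e-01] t 15.17
turn total (x5deg) [-0.    0.02  0.04] shift total first (x40mm) [ 0.08  0.18 -0.08]
shift total after turn [ 0.08  0.18 -0.08]
[-8.04625123e-02 -5.06987422e-02  2.84687737e-05] [0.070378   0.02998186 0.00795061] 0.004114150086566654
[ 0.05233776 -0.19812913] 0.004061613199140172
((-5.045783996582031, -10.34554672241211), (150.83139038085938, 80.6820297241211), 0.011650780215859413)
lip [-0.09670666 -0.05067443  0.00856339] [-0.05004692  0.02993517  0.01740654]
```

View pics/w10.png

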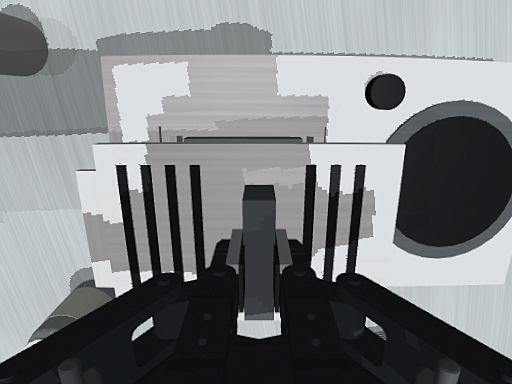

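The cover is held level, with its plate centre at tool (-5,-0.6,7.1) mm. The front lip is at image left. Next I'll compute the tilted insertion waypoints.

```bash
cat > ins.py <<'E'
from p import *
yaw=-9.7;y=np.deg2rad(yaw);ex=np.array([np.cos(y),np.sin(y),0]);ey=np.array([-ex[1],ex[0],0]);ez=np.array([0,0,1.])
S=np.array([.5735,-.004,.0797])+.0003*ex-.0004*ey
off=np.array([-5.05,-.6,7.1])/1e3   # cover mid in tool frame
def pose(Cx,Cz,th,yoff=0):
    t=np.deg2rad(th); mid=np.array([Cx+75*np.cos(t)-3*np.sin(t),Cz+75*np.sin(t)+3*np.cos(t)])/1e3
    o=down(yaw,th); M=S+mid[0]*ex+mid[1]*ez+yoff*ey
    return M-o.apply(off),o
def cur(s=None):
    s=s or state(); r=rot(s['tool_rot']); M=s['tool_pos']+r.apply(off); xa=r.apply([1,0,0]); za=-r.apply([0,0,1]); th=np.rad2deg(np.arcsin(xa[2]))
    C=M-.075*xa-.003*za; rr=M+.075*xa+.003*za
    g=lambda v:[round(float(k),1) for k in ((v-S)@ex*1e3,(v-S)@ey*1e3,(v-S)[2]*1e3)]
    print('t',round(s['time'],2),'th',th.round(2),'yaw',np.rad2deg(np.arctan2(xa[1],xa[0])).round(2),'C',g(C),'mid',g(M),'rear',g(rr),'F',s['contact_force'].round(1),'w',round(s['gripper_width'],3))
E
python3 - <<'E'
from ins import *
cur()
th=22;t=np.deg2rad(th)
need(*pose(-73.5+20*np.cos(t),-4.2+20*np.sin(t)+60,th))
E
```

```text
t 15.17 th -0.12 yaw -9.5 C [-63.5, 8.0, 136.8] mid [11.5, 8.3, 139.6] rear [86.5, 8.5, 142.5] F [-0.1  0.3 -2.9] w 0.148
pos [5.914e-01 3.000e-04 2.264e-01] t 15.17
turn total (x5deg) [-0.01  4.42  0.04] shift total first (x40mm) [-0.03  0.21  1.1 ]
shift total after turn [-0.44  0.21  1.01]
```

Request:
carry_out --moves '[[[0, 0.88, 0.04, 0, 0, 0, -1], [0, 0.88, 0, 0, 0, 0, -1], [0, 0.89, 0, 0, 0, 0, -1], [0, 0.89, 0, 0, 0, 0, -1], [0, 0.88, 0, 0, 0, 0, -1], [0, 0, 0, -0.22, 0.1, 0.5, -1], [0, 0, 0, -0.22, 0.11, 0.5, -1], [0, 0, 0, 0, 0, 0, -1]]]'

```text
time: 15.83
tool_pos: [0.5852, -0.0075, 0.1776]
tool_rot: [0.016, 0.979, -0.083, 0.186]
contact_force: [-0.6, 0.4, -5.4]
gripper_width: 0.15
```

Request:
carry_out --moves '[[[0, 0, 0, 0, 0, 0, -1], [0, 0, 0, 0, 0, 0, -1], [0, 0, 0, 0, 0, 0, -1]]]'

```text
time: 16.08
tool_pos: [0.5908, -0.0086, 0.1863]
tool_rot: [0.016, 0.978, -0.083, 0.192]
contact_force: [0.4, 0.4, -2.8]
gripper_width: 0.147
```

```bash
python3 - <<'E'
from ins import *
cur()
th=22;t=np.deg2rad(th)
f,T,P=look('wrist','w11'); look('scene','c11')
P=cloud(f,np.array(f['hand_eye'])).reshape(-1,3);P=P[np.isfinite(P[:,2])]
m=(abs(P[:,0])<.11)&(P[:,2]>0.000)&(P[:,2]<.008)&(P[:,1]<.03)&(P[:,1]>-.08); q=P[m]
print(q.min(0),q.max(0)); A=np.c_[q[:,:2],np.ones(len(q))];c=np.linalg.lstsq(A,q[:,2],rcond=None)[0];print(np.rad2deg(c[:2]),c[2])
need(*pose(-73.5+20*np.cos(t),-4.2+20*np.sin(t),th))
E
python3 -c "
from fitseat import *
seatfit('w11')"
```

```text
t 16.08 th 22.28 yaw -9.76 C [-52.7, -0.6, 66.9] mid [15.6, -0.6, 98.1] rear [83.8, -0.7, 129.3] F [ 0.4  0.4 -2.8] w 0.147
[-8.09723256e-02 -5.08314677e-02  1.10546591e-05] [0.07004027 0.0299942  0.00799491]
[ 0.05325682 -0.18532466] 0.003955399296907634
pos [ 0.5907 -0.0088  0.1861] t 16.18
turn total (x5deg) [ 0.   -0.05 -0.01] shift total first (x40mm) [-0.65 -0.02  1.46]
shift total after turn [-0.64 -0.02  1.46]
w11 front(-77) (8, np.float64(0.25), np.float64(-77.94), np.float64(-78.06))
 rear(77) (5, np.float64(-0.64), np.float64(77.58), np.float64(77.1))
 near(-53.5) None
 far(53.5) (33, np.float64(-0.05), np.float64(53.15), np.float64(53.1))
 floor -67.64157739290131 67.75476090014757 28.939482913204618 39.74761580754547 topz 79.5727663182684 floorz 30.054945762576224
```

View pics/w11.png

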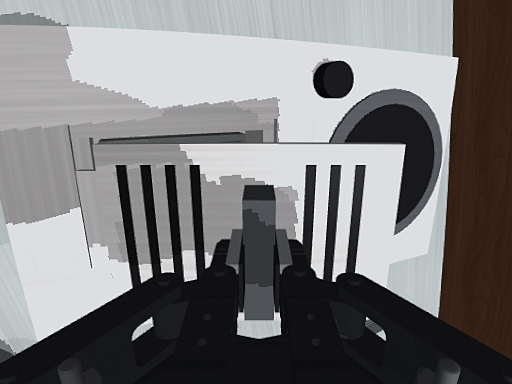

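Request:
carry_out --moves '[[[0, 0, 0, -0.18, 0, 0.4, -1], [0, 0, 0, -0.18, 0, 0.4, -1], [0, 0, 0, -0.14, -0.02, 0.32, -1], [0, 0, 0, -0.09, 0, 0.2, -1], [0, 0, 0, -0.05, 0, 0.12, -1], [0, 0, 0, 0, 0, 0, -1], [0, 0, 0, 0, 0, 0, -1], [0, 0, 0, 0, 0, 0, -1]]]'

```text
time: 16.85
tool_pos: [0.5888, -0.008, 0.1226]
tool_rot: [0.016, 0.978, -0.084, 0.192]
contact_force: [-0.2, -0.5, -2.8]
gripper_width: 0.148
```

```bash
python3 - <<'E'
from ins import *
cur()
look('side','s12');look('wrist','w12')
need(*pose(-73.5,-4.2,22))
E
```

```text
t 16.85 th 22.24 yaw -9.8 C [-54.8, -0.3, 3.3] mid [13.4, -0.4, 34.4] rear [81.7, -0.5, 65.6] F [-0.2 -0.5 -2.8] w 0.148
pos [ 0.5886 -0.008   0.1225] t 16.95
turn total (x5deg) [ 0.   -0.05 -0.02] shift total first (x40mm) [-0.5  -0.01  0.  ]
shift total after turn [-0.5  -0.01  0.01]
```

View pics/w12.png

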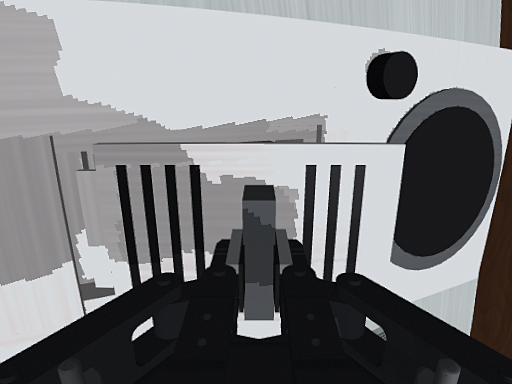

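The lip edge at (80–95,170–290) sits just behind the opening's front edge, the line at (55–85,135–310). I'll slide it in along the lip direction.

Request:
carry_out --moves '[[[0, 0, 0, -0.12, 0, 0, -1], [0, 0, 0, -0.12, 0, 0, -1], [0, 0, 0, -0.12, 0, 0, -1], [0, 0, 0, -0.1, 0, 0, -1], [0, 0, 0, 0, 0, 0, -1], [0, 0, 0, 0, 0, 0, -1]]]'

```text
time: 17.45
tool_pos: [0.5706, -0.0049, 0.1139]
tool_rot: [0.016, 0.978, -0.084, 0.191]
contact_force: [0.9, 0.2, -2.7]
gripper_width: 0.147
```

```bash
python3 - <<'E'
from ins import *
cur()
f,T,P=look('wrist','w13')
cv2.imwrite('pics/w13z.png',cv2.resize(f['frame'][90:310,20:220,::-1],None,fx=3,fy=2.7,interpolation=2))
need(*pose(-73.5,-4.2,22))
E
```

```text
t 17.45 th 22.09 yaw -9.78 C [-73.4, -0.3, -5.3] mid [-5.1, -0.4, 25.7] rear [63.3, -0.5, 56.7] F [ 0.9  0.2 -2.7] w 0.147
pos [ 0.5708 -0.0049  0.1141] t 17.5
turn total (x5deg) [ 0.01 -0.02 -0.02] shift total first (x40mm) [-0.   -0.01 -0.02]
shift total after turn [-0.   -0.01 -0.02]
```

View pics/w13z.png

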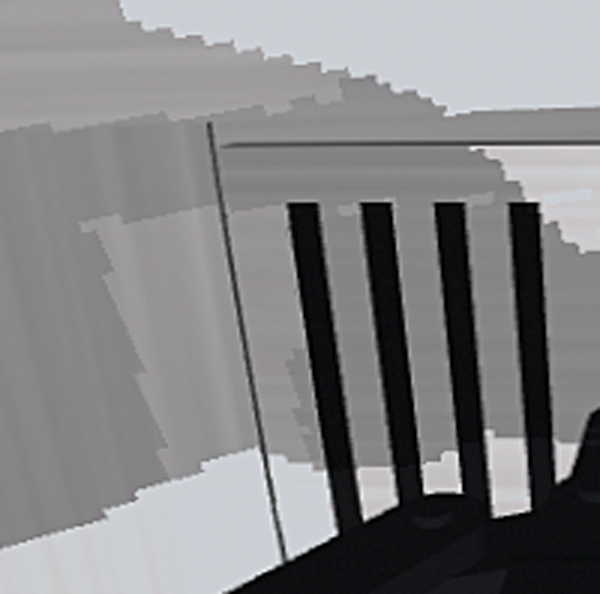

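The lip is out of sight under the sheet and there is no contact force, so it is hooked. Now the pivot rows.

```bash
cat >> ins.py <<'E'
def rows(ths,Cs):
    for i in range(len(ths)-1):
        p0,o0=pose(*Cs[i],ths[i]);p1,o1=pose(*Cs[i+1],ths[i+1])
        print('th',ths[i],'->',ths[i+1],'turn',((o0.inv()*o1).as_rotvec(degrees=True)/5).round(2)[1],'shift pre-axes',(o0.inv().apply(p1-p0)/.04).round(3)[[0,2]],'post-axes',(o1.inv().apply(p1-p0)/.04).round(3)[[0,2]])
E
python3 - <<'E'
from ins import *
ths=[22,19,16,13,10,7]
rows(ths,[(-73.5+(22-t)/22*-1.2,-5.0-(22-t)/22*.5) for t in ths])
E
```

```text
th 22 -> 19 turn -0.6 shift pre-axes [0.006 0.105] post-axes [0.012 0.105]
th 19 -> 16 turn -0.6 shift pre-axes [0.006 0.105] post-axes [0.012 0.105]
th 16 -> 13 turn -0.6 shift pre-axes [0.006 0.106] post-axes [0.012 0.105]
th 13 -> 10 turn -0.6 shift pre-axes [0.006 0.106] post-axes [0.012 0.105]
th 10 -> 7 turn -0.6 shift pre-axes [0.006 0.106] post-axes [0.012 0.106]
```

Request:
carry_out --moves '[[[0, -0.6, 0, 0.01, 0, 0.105, -1], [0, -0.6, 0, 0.01, 0, 0.105, -1], [0, -0.6, 0, 0.01, 0, 0.105, -1], [0, 0, 0, 0, 0, 0, -1], [0, 0, 0, 0, 0, 0, -1]]]'

```text
time: 17.92
tool_pos: [0.5768, -0.006, 0.1027]
tool_rot: [0.01, 0.99, -0.085, 0.114]
contact_force: [-0.0, -0.7, -3.7]
gripper_width: 0.143
```

```bash
python3 - <<'E'
from ins import *
cur(); need(*pose(-74,-5.2,13))
E
```

```text
t 17.92 th 13.17 yaw -9.8 C [-72.3, -0.3, -5.1] mid [-0.0, -0.5, 14.9] rear [72.3, -0.6, 34.9] F [-0.  -0.7 -3.7] w 0.143
pos [ 0.5768 -0.006   0.1027] t 17.92
turn total (x5deg) [ 0.   -0.03 -0.02] shift total first (x40mm) [-0.04 -0.01 -0.  ]
shift total after turn [-0.04 -0.01 -0.  ]
```

Request:
carry_out --moves '[[[0, -0.6, 0, -0.02, 0, 0.105, -1], [0, -0.6, 0, -0.02, 0, 0.105, -1], [0, -0.4, 0, 0, 0, 0.07, -1], [0, 0, 0, 0, 0, 0, -1], [0, 0, 0, 0, 0, 0, -1]]]'

```text
time: 18.33
tool_pos: [0.5761, -0.0059, 0.091]
tool_rot: [0.004, 0.995, -0.085, 0.044]
contact_force: [-1.9, -1.0, -3.0]
gripper_width: 0.151
```

```bash
python3 - <<'E'
from ins import *
cur(); need(*pose(-74.6,-5.5,0))
f,T,P=look('wrist','w14')
E
```

```text
t 18.33 th 5.1 yaw -9.79 C [-76.3, -0.3, -5.9] mid [-1.8, -0.4, 3.7] rear [72.6, -0.5, 13.4] F [-1.9 -1.  -3. ] w 0.151
pos [ 0.5761 -0.0059  0.091 ] t 18.33
turn total (x5deg) [ 0.   -1.02 -0.02] shift total first (x40mm) [ 0.06 -0.01  0.17]
shift total after turn [ 0.07 -0.01  0.17]
```

View pics/w14.png

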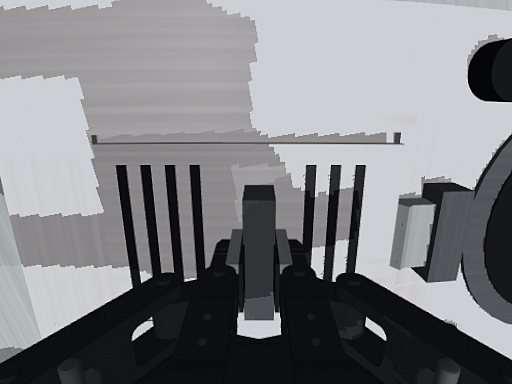

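Request:
carry_out --moves '[[[0, -0.3, 0, 0.03, 0, 0.05, -1], [0, -0.35, 0, 0.02, 0, 0.06, -1], [0, -0.37, 0, 0.01, 0, 0.06, -1], [0, 0, 0, 0, 0, 0, -1], [0, 0, 0, 0, 0, 0, -1], [0, 0, 0, 0, 0, 0, -1]]]'

```text
time: 18.88
tool_pos: [0.5793, -0.0064, 0.0846]
tool_rot: [-0.0, 0.996, -0.085, 0.0]
contact_force: [-0.1, -0.7, -3.7]
gripper_width: 0.147
```

```bash
python3 - <<'E'
from ins import *
cur(); need(*pose(-74.6,-6,0))
f,T,P=look('wrist','w15')
E
```

```text
t 18.88 th 0.05 yaw -9.79 C [-74.2, -0.2, -5.3] mid [0.8, -0.4, -2.2] rear [75.8, -0.5, 0.8] F [-0.1 -0.7 -3.7] w 0.147
pos [ 0.5793 -0.0064  0.0846] t 18.88
turn total (x5deg) [-0.   -0.01 -0.02] shift total first (x40mm) [-0.01 -0.01  0.02]
shift total after turn [-0.01 -0.01  0.02]
```

View pics/w15.png

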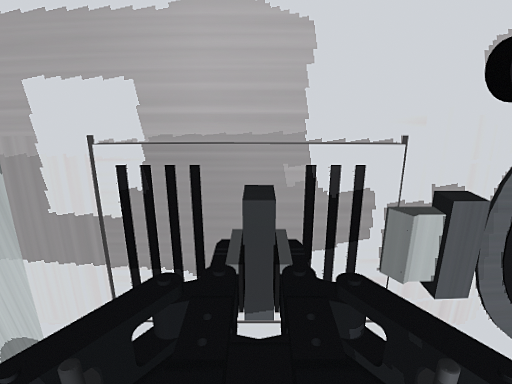

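The cover is level at -2.2 mm, and the catch nose at (385,245) overlaps the rear edge line (400). I'll press about 2 mm more to be sure it snapped, then release.

Request:
carry_out --moves '[[[0, -0.05, 0, 0, 0, 0.03, -1], [0, -0.05, 0, 0, 0, 0.03, -1], [0, 0, 0, 0, 0, 0, -1], [0, 0, 0, 0, 0, 0, -1]]]'

```text
time: 19.27
tool_pos: [0.5801, -0.0065, 0.0837]
tool_rot: [-0.0, 0.996, -0.085, -0.003]
contact_force: [-2.8, 1.1, 5.0]
gripper_width: 0.148
```

```bash
python3 - <<'E'
from ins import *
cur()
E
```

```text
t 19.27 th -0.38 yaw -9.79 C [-73.4, -0.2, -5.6] mid [1.6, -0.3, -3.1] rear [76.6, -0.4, -0.6] F [-2.8  1.1  5. ] w 0.148
```

Request:
carry_out --moves '[[[0, 0.08, 0, -0.01, 0, -0.01, -1], [0, 0, 0, 0, 0, 0, -0.4], [0, 0, 0, 0, 0, 0, 0], [0, 0, 0, 0, 0, 0, 0], [0, 0, 0, 0, 0, 0, 0], [0, 0, 0, 0, 0, 0, 0]]]'

```text
time: 19.77
tool_pos: [0.5789, -0.0064, 0.0824]
tool_rot: [-0.0, 0.996, -0.085, -0.001]
contact_force: [0.3, -0.3, -0.0]
gripper_width: 0.502
```

Request:
carry_out --moves '[[[0, 0, 0, 0, 0, -0.3, 0], [0, 0, 0, 0, 0, -0.7, 0], [0, 0, 0, 0, 0, -1, 0], [0, 0, 0, 0, 0, -1, 0], [0, 0, 0, 0, 0, -0.7, 0.3], [0, 0, 0, 0, 0, 0, 0.3], [0, 0, 0, 0, 0, 0, 0.3], [0, 0, 0, 0, 0, 0, 0.3]]]'

```text
time: 20.43
tool_pos: [0.5789, -0.0064, 0.2306]
tool_rot: [-0.0, 0.996, -0.085, -0.001]
contact_force: [-0.4, -0.9, -0.2]
gripper_width: 0.651
```

```bash
python3 - <<'E'
from ins import *
f,T,P=look('wrist','w16'); look('scene','c16')
q=P[np.isfinite(P[...,2])];a=(q-S)@ex*1e3;b=(q-S)@ey*1e3;z=(q-S)[:,2]*1e3
for n,m in dict(front=(a>-73)&(a<-62),rear=(a>56)&(a<72)&(abs(b)>22),sheet=(a>-110)&(a<-80)).items():
    m=m&(abs(b)<45)&(abs(z)<20); print(n,np.median(z[m]).round(2),np.percentile(z[m],[5,95]).round(2),m.sum())
m=(abs(a)<68)&(abs(b)<46)&(abs(z)<3);c=np.linalg.lstsq(np.c_[a[m],b[m],np.ones(m.sum())],z[m],rcond=None)[0];print('plane',np.rad2deg(c[:2]).round(2),c[2].round(2))
m=(abs(a)<40)&(abs(b)<45)&(abs(z-24)<3);print('grip',np.median(z[m]),cv2.minAreaRect(np.c_[a,b][m].astype(np.float32)))
for lo,hi in((-12,12),):
    m=(abs(b)<16)&(z>.8)&(z<25)&(a>60)&(a<110); print('catch nose min a',np.percentile(a[m],[0,1,5]),'z there',np.median(z[m&(a<72)]))
cv2.imwrite('pics/w16z.png',cv2.resize(f['frame'][100:260,160:400,::-1],None,fx=3,fy=3,interpolation=2))
E
```

```text
front -0.18 [-1.29  1.04] 1010
rear -0.11 [-1.26  1.08] 769
sheet -0.19 [-1.29  0.92] 2718
plane [-0.01 -0.1 ] -0.04
grip 23.85544102002904 ((6.49107551574707, -0.6078777313232422), (14.023996353149414, 60.11189270019531), 0.6032856702804565)
catch nose min a [60.00188453 68.24065936 70.94198129] z there 4.92219675161551
```

View pics/w16z.png

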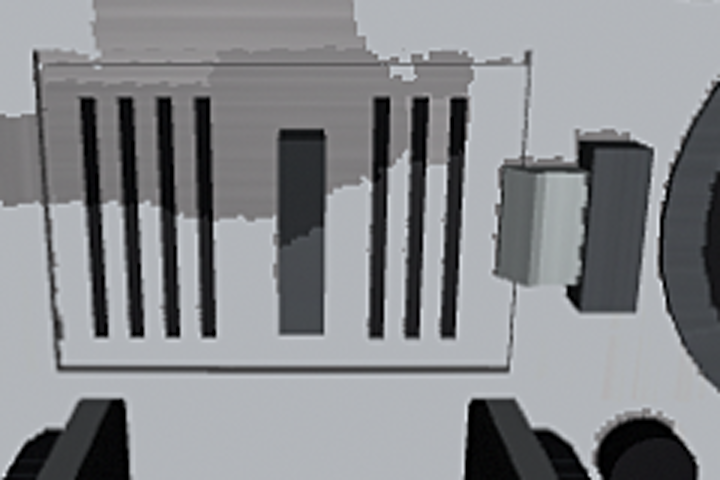

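View pics/c16.png

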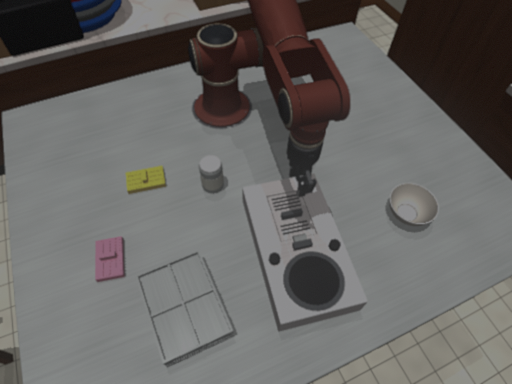

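The cover is flush: front and rear are within 0.1 mm of the sheet and the plate is level. The catch nose at (500,225) in the crop overlaps its rear edge. The bottle is hidden behind the arm, so I'll move clear and check it.

Request:
carry_out --moves '[[[0, 0, 0, 0, 0.6, -0.4, 0.3], [0, 0, 0, 0, 0.9, 0, 0.3], [0, 0, 0, 0, 0.9, 0, 0.3], [0, 0, 0, 0, 0.8, 0, 0.3], [0, 0, 0, 0, 0, 0, 0.3], [0, 0, 0, 0, 0, 0, 0.3], [0, 0, 0, 0, 0, 0, 0.3]]]'

```text
time: 21.12
tool_pos: [0.5569, -0.1321, 0.2451]
tool_rot: [-0.001, 0.996, -0.086, -0.002]
contact_force: [1.0, 0.1, 0.2]
gripper_width: 0.648
```

```bash
python3 - <<'E'
from ins import *
f,T,P=look('scene','c17'); print(state()['time'],state()['contact_force'])
f0=np.load('scene0.npz')
d=cv2.absdiff(f['frame'],f0['frame']).max(2)
for n,(u,v,w) in dict(bottle=(307,143,16),bowl=(413,206,24),tin=(211,174,14),trays=(186,305,50),yellow=(146,179,20),pink=(109,258,20)).items(): print(n,np.percentile(d[v-w:v+w,u-w:u+w],[50,95]))
E
```

```text
21.1667 [-0.54618358  0.53993658  0.03978679]
bottle [2. 6.]
bowl [3. 4.]
tin [3.   9.85]
trays [3. 4.]
yellow [10. 41.]
pink [3. 7.]
```

View pics/c17.png

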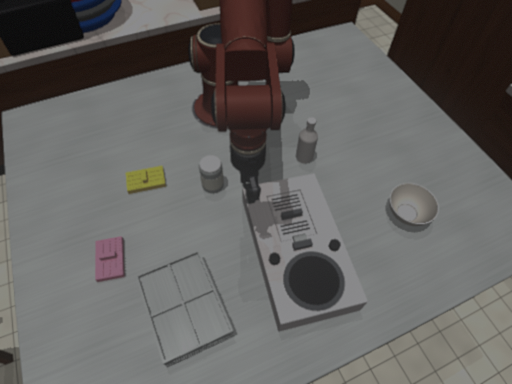

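The bottle (307,143), tin, trays, bowl and look-alikes are all where they were; yellow's difference is only the arm's shadow having gone. The cover is in place and nothing is held, so I'm handing in.

```bash
python3 -c "
from plant import ticket
print(ticket.job_done())"
```

```text
the job is handed in; nothing more can be done
None
```

The filter cassette is back in the well and the vent cover is fitted over it with the catch across its rear edge. I handed the job in at about 21 s, with nothing held and the gripper clear of everything.

- **Cassette:** I put the grey cassette in grip up. Before the cover went on, its slab top measured 50 mm, its grip top 67.6 mm, and it was centred within 1 mm.
- **Cover:** I slid the front lip under the near edge with the cover tilted 22°, pivoted the rear down, pressed lightly (about 5 N) and let go. The plate measured flush with the housing top, with front and rear within 0.1 mm and tilt about 0.1°. The cover sits about 1.5 mm toward the rear, inside its 2 mm of play.
- **Catch:** The last close-up shows its nose over the cover's rear edge, at about x 70 mm against an edge at 76.5 mm. I could not read the joint itself.
- **Bystanders:** The bottle, tin, trays, bowl and pink look-alike match the first picture. The patch around the yellow look-alike changed, which I put down to the arm's shadow having gone, since it is at the same pixels.
- **Disagreement:** The scene camera differed from the wrist camera by 2–4 mm throughout. I used the wrist values, which agreed with each other to about 1 mm.

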